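# Lock the sampling module's cover with the curved pin

## Task

Lock the sampling module's cover: pick up the orange-handled curved pin, feed its wire through the steel ring along its curve, and push it home until the red interlock plunger is fully in. Work gently, feeling for the ring (its block may sit a centimetre off) and never forcing the pin (a light touch, well under 20 N); then let go with the pin standing upright on the module's top, and leave everything else where it is.

Things in the scene. Friction and masses are not known exactly. Their poses are not given: they have to be found in the camera images.
- pin_grip (a point): Grip point of the loose curved lock pin: on the axis of its upright orange handle, 48 mm above the pin's underside, 18 mm below the top. Handle 12 mm (x) by 20 mm (y): grasp it from above, closing along x. It stands on a steel foot, 26 (x) by 28 (y), 6 mm thick. z up, x away from the centre of the wire's arc.
- lock_pin: The lock pin (about 0.15 kg); origin on its underside below the handle, axes as pin_grip. An 8 mm round steel wire leaves the handle along +y and curves, anticlockwise seen from above, as a level arc of 108 degrees, radius 50 mm (centre line), 16 mm above the underside; the arc's centre is at x -50, y 0 mm. Standing on its foot it stays upright.
- pin_tip (a point): Point on the centre line of the pin's wire 4 mm before its blunt flat end (wire radius 4 mm), at (-65.5, 47.6, 16) mm from the pin's origin in the pin's axes. Same axes.
- module: Fixed sampling module: a low cream box 250 x 250 x 50 mm with a blue cover edge on its -x side, and on its flat top a steel block with the ring and the plunger. Its origin is 50 mm below deck_mark, same axes. z up.
- deck_mark (a point): Point on the module's flat cream top, 50 mm above the bench: the nominal centre of the arc that the pin follows (anticlockwise from above, through the ring from its +y to its -y side, foot standing on the top). Axes of the module.
- ring_nominal (a point): NOMINAL centre of the upright steel ring, (-50, 0, 16) mm from deck_mark: flat faces, 7 mm thick, inner diameter 11.2, outer 27 mm, axis along y. The ring and plunger block is screwed down in slots, truly up to 14 mm off either way along x and up to 5 mm along y (not turned, does not yield). Where it sits is not reported: feel it, e.g. touch the ring's outer (-x) side with the pin's tip, or see it.
- ring_wing (a point): NOMINAL middle of the top edge of the 5 mm thick, 32 mm long wing plate that joins the ring's +x side, 23 mm above the cream top; shifts with the ring. On the ring's -x side a hasp strap, 12 mm wide, lies 4 to 6 mm above the top and runs over the blue cover edge; nothing else stands on that side.
- plunger (a joint): How far the red interlock plunger is pushed in, m: 0 out, 0.006 hard on its stop. Head 16 mm across, 16 mm above the cream top, black housing 30 mm high. The blunt end meets it when pin_tip is 70 degrees past the ring on the arc (then nominally (-17, -47, 16) mm from deck_mark); shifts with the ring. It yields along the arc at about 4 N, more if pushed fast, and stays where it is left.
- straight_pin: Bystander: a grey-handled straight pin, 46 mm tall, not wanted here; origin at its underside. To be left alone.
- lamp_a: Bystander: a hollow-cathode lamp standing upright, diameter 39 mm, 115 mm tall; origin at its underside. To be left alone.
- lamp_b: Bystander: a second such lamp; origin at its underside. To be left alone.
- bottle: Bystander: an amber bottle, diameter 60 mm, 130 mm tall; origin at its underside. To be left alone.
- mug: Bystander: a white mug, diameter 80 mm, 90 mm tall; origin at its underside. To be left alone.
- spanner: Bystander: a steel spanner 160 mm long, lying on the bench; origin at its underside. To be left alone.
- mouse: Bystander: a round black computer mouse, diameter 60 mm, 34 mm high; origin at its underside. To be left alone.
Mind the look-alikes: they are no part of the job. Leave any green look-alike of the lock_pin alone.

How it is judged:
On the way, in this order (a step that is already met when the one before it is completed fails the run):
1. The pin's tip has come out of the far side of the ring, level and low over the module's top (x of pin_tip in the frame of deck_mark between -0.07 and -0.012 m and y of pin_tip in the frame of deck_mark between -0.055 and -0.021 m and z of pin_tip in the frame of deck_mark between 0.01 and 0.026 m and angle between lock_pin's own z axis and vertical below 0.12 rad and value of joint plunger below 0.004 m), for 0.1 s.
2. The pin's tip has pushed the interlock plunger in (value of joint plunger above 0.005 m and contact force between lock_pin and module above 0.5 N).
At the end, for the whole second after the job is handed in: The pin's wire runs through the ring with its end at the plunger and its handle on the near (+y) side of the ring, the plunger at least 5 mm in, the pin standing level (within 0.12 rad) with its foot on the module's top (tip centre 16 mm above it, within 4 mm), at rest and released (value of joint plunger above 0.005 m and x of pin_tip in the frame of deck_mark between -0.033 and 0.011 m and y of pin_tip in the frame of deck_mark between -0.06 and -0.036 m and z of pin_tip in the frame of deck_mark between 0.012 and 0.02 m and x of pin_grip in the frame of deck_mark between -0.066 and -0.02 m and y of pin_grip in the frame of deck_mark between 0.013 and 0.04 m and angle between lock_pin's own z axis and vertical below 0.12 rad and linear speed of lock_pin below 0.02 m/s); the robot touches nothing.
It fails at once if The pin is pressed against the module (ring, plunger or top) with more than 25 N (contact force between lock_pin and module above 25 N).
It fails at once if The arm or fingers press on the module with more than 25 N (contact force between any of the fingers, the arm and module above 25 N).
It fails at once if A bystander is moved by more than 30 mm (distance of any of straight_pin, lamp_a, lamp_b, bottle, mug, spanner, mouse from where it was at the start of the episode above 0.03 m).
It also fails if it takes over 64 s, if anything falls off the work surface, if the arm or the gripper's body presses on something with over 40 N, if the wrist force passes 120 N, or if a joint passes its speed limit or range.

## Robot

A 6-joint arm with a two-finger parallel gripper is mounted at the origin on the work surface. World frame = base frame: x ahead of the robot, y to its left, z up, the work surface at z = 0. Lengths are in m, angles in rad, forces in N, time in s.
With the tool pointing down it reaches from about 0.325 to 0.9 m from the base axis. Payload 3.5 kg.
Tool frame: the origin (TCP) lies on the centre line of the jaws, within the pads' length; the fingertips stand bot.nose_length ahead of it and the grasp point (between the pads) lies 8 mm behind it (bot.nose_length is the distance from the TCP to the fingertips, in m); y points along the fingers, x is the direction in which the jaws open and shut, and the axes are right-handed (so a half turn about y gives the same grasp; the last joint's range is limited). The gripper opens to 85 mm and grips with 20 to 120 N. Pads are 22 mm wide; open, the fingers measure 114 mm over their backs; the gripper's body (76 mm by 85 mm) begins 54 mm behind the grasp point. The pads swing forward as they close: fully open they stand 13 mm farther back than shut.
Start: joints at [1.101, 0.276, -0.026, 1.268, 0, 1.467], TCP at [0.224, 0.583, 0.242] pointing down, gripper open.
Joint ranges: [-3.12, 3.12], [-0.85, 1.88], [-1.08, 1.24], [-1.95, 2.15], [-1.57, 1.53], [-3.14, 3.14]. Speed limits (rad/s): [2.57, 2.57, 3.14, 3.14, 3.14, 3.14].

## Interface

Orientations are given as a unit quaternion [x, y, z, w].
In Python, from cell import bot gives the robot as it stands. The module is installed in compiled form; this text tells all that it offers.
- The arm moves only by the tool step_arm, never from a script. Its argument "targets" is a list of rows, each a list of 3 entries, a list of its own where there are three numbers: the shift along the world's x, y, z in cm, then the turn about the world's z in degrees, then the opening, from 0 (shut) to 1 (fully open). In form: [[[dx, dy, dz], twist, gripper], ...]. A call has exactly 5 rows; each row is the pose to reach, as a shift and turn from the pose commanded when the call began; what a row does not reach only later rows make up. A row lasts 1/12 s, in which the tool goes at most 41.7 mm and 7.16 degrees, less where a joint would pass 70% of its speed; a pose out of reach is approached as far as the arm can. A call with a gripper value outside its range is refused whole. The fingers move at their own pace and stop on an object; the grip force is fixed at half the most. Time passes only in rows, so rows that repeat a pose let the fingers close, or fill a call up. It gives the time, the measured TCP pose, the force and the opening at its end, in the units of the state.
- bot.state(): the state, without advancing time (a new reading comes with each control period).
- bot.grab_frame(name): name is "scene" or "side" or "wrist"; returns a dict with "color" (384x512x3 uint8, red, green, blue), "fx", "fy", "cx", "cy" (pixels), "k1" (the pictures are not rectified: a ray, as slopes to the right and down, at radius r is drawn at 1 + k1 r^2 times it, then the intrinsics apply), "world_from_camera" (4x4, takes a point from camera to world coordinates). Camera axes: x right, y up, looking along -z (the intrinsics and any distortion apply to the point x, -y, -z); pixel columns grow to the right and rows downward; lengths in m; the calibration is good to about 2 mm. A picture is of the moment at which its call begins. There is no depth.
- bot.job_done(): hands the job in, once; it reports no verdict.
The state is a dict: "t": time; "qpos": joint angles; "qvel": joint speeds; "joint_efforts": joint torques, N m; "position": TCP position; "tool_rot": TCP orientation; "force": force on the tool from outside, world axes, zero at the start; "moment": the same for the moment, N m; "gripper_width": finger opening in m.
Only numpy, scipy, OpenCV 4.12 (cv2) and the standard library are available. Lean on these libraries where they do the work, as an engineer would, in place of code of your own. Each camera call takes 0.05 s, during which the arm holds its last target.

## Working session

There is one attempt and no reset: what is moved stays moved. The work goes in short steps, Python scripts to look and compute and a tool call to move; the robot and the scene stay as the last step left them, time stands still between calls to the robot, and variables do not carry over. Pictures are saved under pics/ and viewed, and the job is handed in when it is done.

Besides the shell and the picture viewer there is one more tool, called after "Call:" as name([rows], argument=value, ...), one row to a line, values as JSON. step_arm: Moves the arm, as the interface text tells. Its arguments: {"type":"object","properties":{"targets":{"type":"array"}},"required":["targets"]}

```bash
mkdir -p pics; cat > h.py <<'E'
import numpy as np, cv2
from cell import bot
def shot(name,fn):
    f=bot.grab_frame(name); cv2.imwrite('pics/'+fn+'.png',f['color'][:,:,::-1])
    np.savez('pics/'+fn+'.npz',**{k:f[k] for k in f}); return f
def load(fn): 
    d=np.load('pics/'+fn+'.npz'); return {k:d[k] for k in d}
def proj(f,p):
    T=np.linalg.inv(f['world_from_camera']); c=T[:3,:3]@np.array(p,float)+T[:3,3]
    a,b=c[0]/-c[2],-c[1]/-c[2]; s=1+f['k1']*(a*a+b*b)
    return np.array([f['fx']*a*s+f['cx'],f['fy']*b*s+f['cy']])
def ray(f,u,v):
    a0,b0=(u-f['cx'])/f['fx'],(v-f['cy'])/f['fy']; a,b=a0,b0
    for _ in range(20):
        s=1+f['k1']*(a*a+b*b); a,b=a0/s,b0/s
    W=f['world_from_camera']; return W[:3,3],W[:3,:3]@np.array([a,-b,-1.])
def onz(f,u,v,z):
    o,d=ray(f,u,v); return o+d*(z-o[2])/d[2]
def crop(fn,x0,y0,x1,y1,s,out):
    im=cv2.imread('pics/'+fn+'.png')[y0:y1,x0:x1]
    cv2.imwrite('pics/'+out+'.png',cv2.resize(im,None,fx=s,fy=s,interpolation=cv2.INTER_CUBIC))
E
python3 - <<'E'
from h import *
for n in ['scene','side','wrist']:
    f=shot(n,n+'0'); print(n,f['world_from_camera'].round(3).tolist(),f['fx'],f['k1'])
print(bot.state(),bot.nose_length)
E
```

```text
scene [[0.748, -0.495, 0.443, 1.138], [0.664, 0.566, -0.488, -0.588], [-0.009, 0.659, 0.752, 1.051], [0.0, 0.0, 0.0, 1.0]] 363.9623252104577 -0.1101556968669167
side [[-0.974, 0.176, -0.142, 0.382], [-0.226, -0.742, 0.631, 0.881], [0.006, 0.647, 0.762, 1.095], [0.0, 0.0, 0.0, 1.0]] 424.33657344247155 -0.15861022116105036
wrist [[0.359, -0.902, -0.242, 0.163], [0.933, 0.346, 0.095, 0.606], [-0.002, -0.26, 0.966, 0.374], [0.0, 0.0, 0.0, 1.0]] 305.6162084774909 0.028690245203280933
{'t': 0.15, 'qpos': array([ 1.10059798e+00,  2.76995928e-01, -2.75221269e-02,  1.26796916e+00,
        3.65215219e-05,  1.46738824e+00]), 'qvel': array([-0.00046409, -0.00395508,  0.00498016, -0.0005769 ,  0.00018955,
       -0.00120234]), 'joint_efforts': array([ 4.94603664e-04, -4.46055400e+01,  2.95639533e+01,  1.04826019e-02,
       -9.95397659e-05, -1.99791970e-05]), 'position': array([0.22388876, 0.58292592, 0.24141376]), 'tool_rot': array([ 0.58307383,  0.39989933, -0.40096175, -0.58252477]), 'force': array([ 0.3695553 ,  0.65578593, -0.36276815]), 'moment': array([ 0.014655  , -0.01184065,  0.01048355]), 'gripper_width': 0.08550018096067691} 0.011
```

View pics/scene0.png

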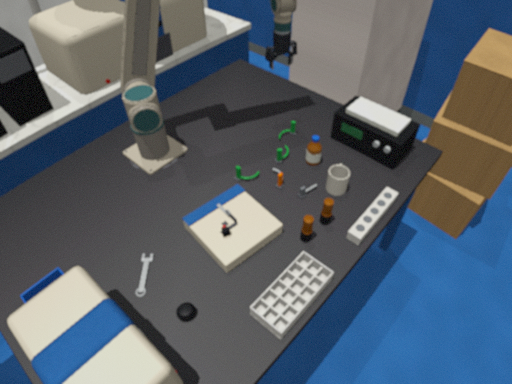

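View pics/side0.png

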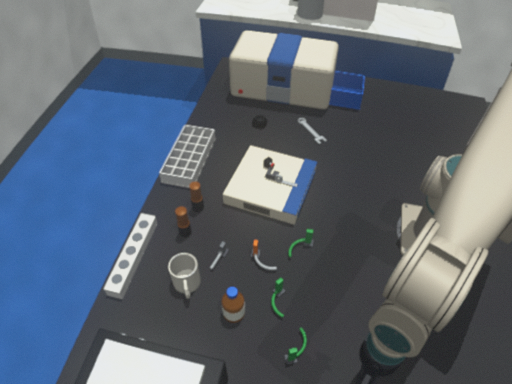

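View pics/wrist0.png

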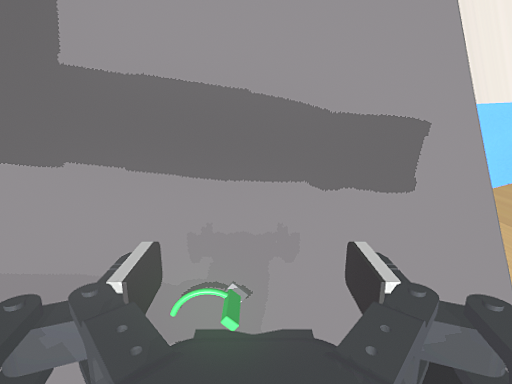

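Candidates: the orange pin at scene (280,180) / side (256,248). Look-alikes are three green pins at scene (240,174), (282,154) and (290,130), the grey straight pin at (308,188), and orange-brown lamps at (307,228) and (327,210). I choose the orange pin and check it in close crops.

```bash
python3 - <<'E'
from h import *
crop('scene0',225,115,345,205,6,'c1')
crop('side0',205,225,305,300,8,'c2')
crop('scene0',175,180,295,270,6,'c3')
crop('side0',215,140,325,222,7,'c4')
E
```

```text
(no output)
```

View pics/c1.png

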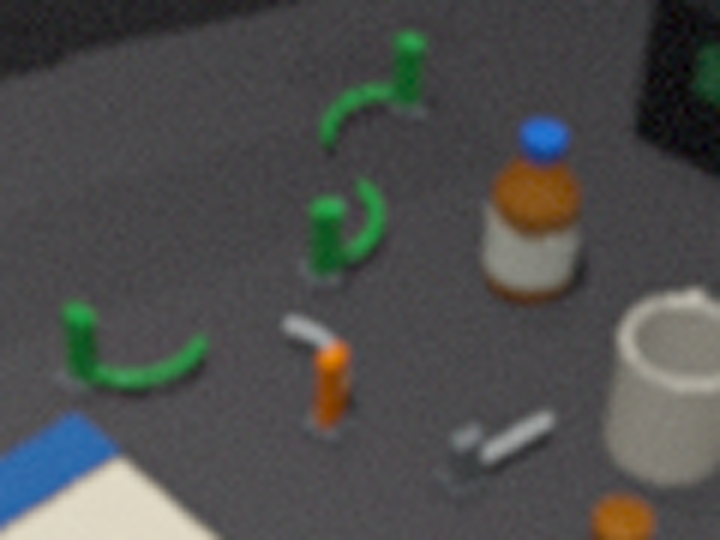

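View pics/c2.png

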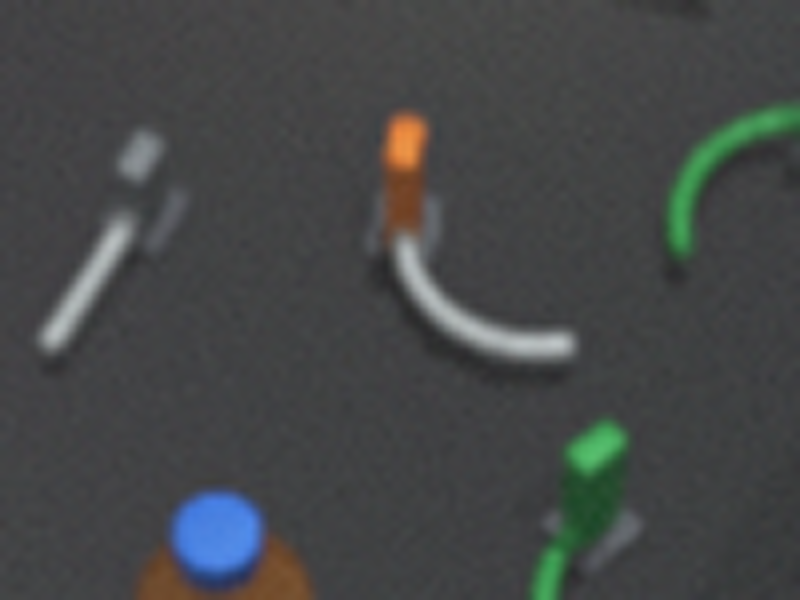

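View pics/c3.png

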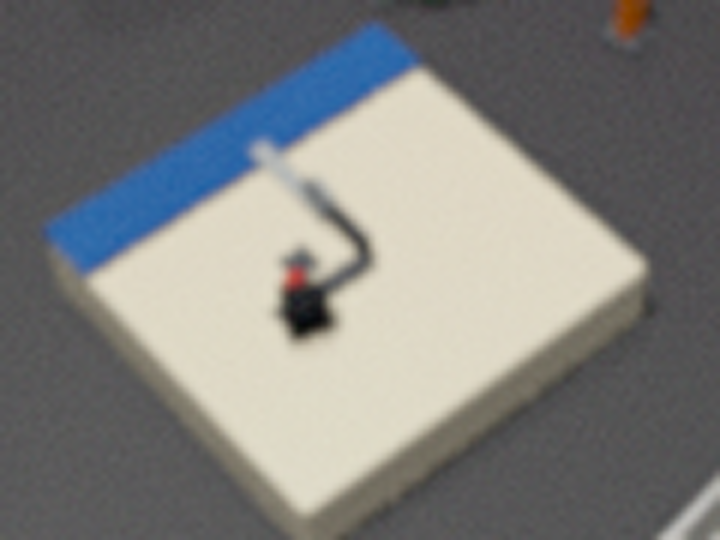

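View pics/c4.png

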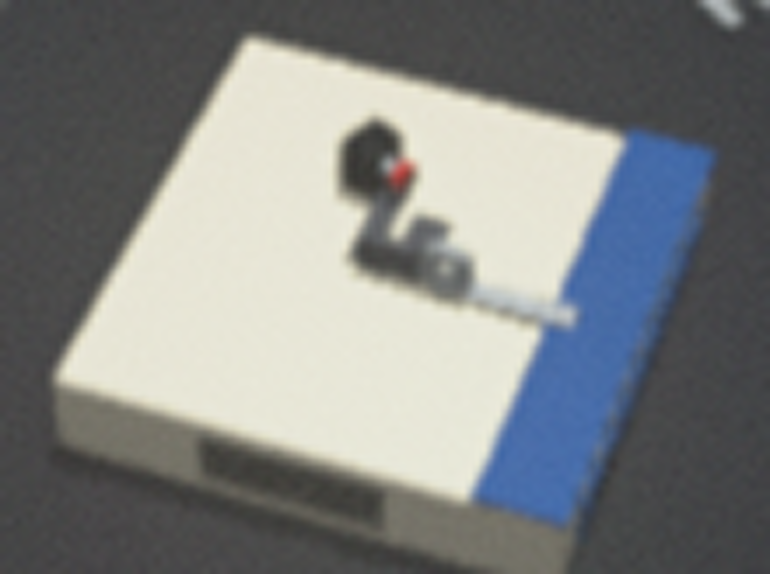

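```bash
cat > fit.py <<'E'
from h import *
from scipy.optimize import least_squares
def c2p(x,y,x0,y0,s): return ((x+.5)/s-.5+x0,(y+.5)/s-.5+y0)
def fit(obs,z0,g):
    def r(p):
        c,s=np.cos(p[2]),np.sin(p[2]); o=[]
        for f,q,uv in obs:
            o+=list(proj(f,[p[0]+c*q[0]-s*q[1],p[1]+s*q[0]+c*q[1],z0+q[2]])-uv)
        return np.array(o)
    R=least_squares(r,g); return R.x,r(R.x).reshape(-1,2).round(2)
E
python3 - <<'E'
from fit import *
S=load('scene0');D=load('side0')
a=lambda x,y:c2p(x,y,225,115,6)
b=lambda x,y:c2p(x,y,205,225,8)
obs=[(S,(0,0,.066),a(334,352)),(D,(0,0,.066),b(407,141)),(S,(-.0685,.0464,.016),a(290,325)),(D,(-.0685,.0464,.016),b(573,345)),(S,(0,0,0),a(327,424)),
 (D,(0,.014,.016),b(404,240))]
for y0 in (0,1.5,3,4.5):
    p,r=fit(obs,0,[.45,.3,y0]); print(p,np.abs(r).max())
print(r.tolist())
c=lambda x,y:c2p(x,y,175,180,6)
d=lambda x,y:c2p(x,y,215,140,7)
for q in [(375,25),(648,265),(305,515),(45,232)]: print(onz(S,*c(*q),.05))
for q in [(565,525),(55,378),(245,38),(713,150)]: print(onz(D,*d(*q),.05))
h=.125
obs=[(S,(-h,h,.05),c(375,25)),(S,(h,h,.05),c(648,265)),(S,(h,-h,.05),c(305,515)),(S,(-h,-h,.05),c(45,232)),
(D,(-h,h,.05),d(565,525)),(D,(h,h,.05),d(55,378)),(D,(h,-h,.05),d(245,38)),(D,(-h,-h,.05),d(713,150))]
for y0 in (0,1.5,3,4.5):
    p,r=fit(obs,0,[.45,.1,y0]); print(p,np.abs(r).max())
    
E
```

```text
[0.53969589 0.20066064 0.05946876] 0.62
[0.5396959  0.20066064 0.05946877] 0.62
[0.5396959  0.20066064 0.05946877] 0.62
[0.53969589 0.20066064 6.34265406] 0.62
[[-0.52, 0.23], [0.07, -0.23], [-0.6, -0.22], [-0.39, 0.1], [0.03, 0.06], [-0.39, 0.62]]
[0.44315551 0.06467761 0.05      ]
[0.69236873 0.03069042 0.05      ]
[ 0.66090115 -0.21656351  0.05      ]
[ 0.41257123 -0.18301333  0.05      ]
[0.44485227 0.06141925 0.05      ]
[0.69000924 0.03085324 0.05      ]
[ 0.65926603 -0.21397016  0.05      ]
[ 0.41279859 -0.18938722  0.05      ]
[ 0.55212574 -0.07688477 -0.12575842] 0.84
[ 0.55212574 -0.07688477 -0.12575841] 0.84
[ 0.55212574 -0.07688477  6.15742689] 0.84
[ 0.55212574 -0.07688477  6.15742689] 0.84
```

```bash
python3 - <<'E'
from fit import *
from scipy.spatial.transform import Rotation as R
S=load('scene0');D=load('side0')
print(R.from_quat(bot.state()['tool_rot']).as_matrix().round(3))
for n,u,v,z in [('green1top',79,314,.066),('green1end',203,342,.016),('green2top',327,206,.066),('straight',466,437,.046),('straightend',550,415,.016),('bottle cap',545,135,.13)]:
    print(n,onz(S,*c2p(u,v,225,115,6),z).round(3))
E
```

```text
[[ 0.359 -0.001 -0.933]
 [ 0.933 -0.001  0.359]
 [-0.002 -1.     0.   ]]
green1top [0.394 0.121 0.066]
green1end [0.438 0.192 0.016]
green2top [0.448 0.309 0.066]
straight [0.638 0.215 0.046]
straightend [0.653 0.291 0.016]
bottle cap [0.556 0.401 0.13 ]
```

Call:
step_arm([
  [[2.1,-2.54,0],-4.4,1],
  [[4.2,-5.08,0],-8.8,1],
  [[6.3,-7.62,0],-13.2,1],
  [[8.4,-10.16,0],-17.6,1],
  [[10.5,-12.7,0],-22,1],
])

```text
t: 0.57
position: [0.3296, 0.455, 0.2419]
tool_rot: [0.649, 0.281, -0.281, -0.649]
force: [0.9, -0.5, -0.2]
gripper_width: 0.0856
```

Call:
step_arm([
  [[2.1,-2.54,0],-4.4,1],
  [[4.2,-5.08,0],-8.8,1],
  [[6.3,-7.62,0],-13.2,1],
  [[8.4,-10.16,0],-17.6,1],
  [[10.5,-12.7,0],-22,1],
])

```text
t: 0.98
position: [0.4347, 0.3279, 0.242]
tool_rot: [0.691, 0.152, -0.152, -0.691]
force: [2.1, 0.1, -0.5]
gripper_width: 0.0855
```

Call:
step_arm([
  [[3.0,-3.54,0],-5,1],
  [[5.5,-6.5,0],-10,1],
  [[8.0,-9.6,0],-15,1],
  [[10.5,-12.7,-3],-21.8,1],
  [[10.5,-12.7,-6],-21.8,1],
])

```text
t: 1.4
position: [0.546, 0.1993, 0.1856]
tool_rot: [-0.707, -0.02, 0.012, 0.707]
force: [1.2, 0.5, -0.3]
gripper_width: 0.0851
```

```bash
python3 - <<'E'
from h import *
f=shot('wrist','w1'); s=bot.state(); print(s['position'],s['force'],s['t'],s['gripper_width'])
crop('w1',106,84,406,384,2,'w1c')
print(proj(f,(.5397,.2007,.066)),proj(f,(.5397,.2007,0)))
E
```

```text
[0.53878504 0.19833605 0.17536127] [-1.93541024 -0.16437252 -5.30270479] 1.45 0.08554598404099945
[244.00953588 190.54152093] [245.1374577  175.21694317]
```

View pics/w1c.png

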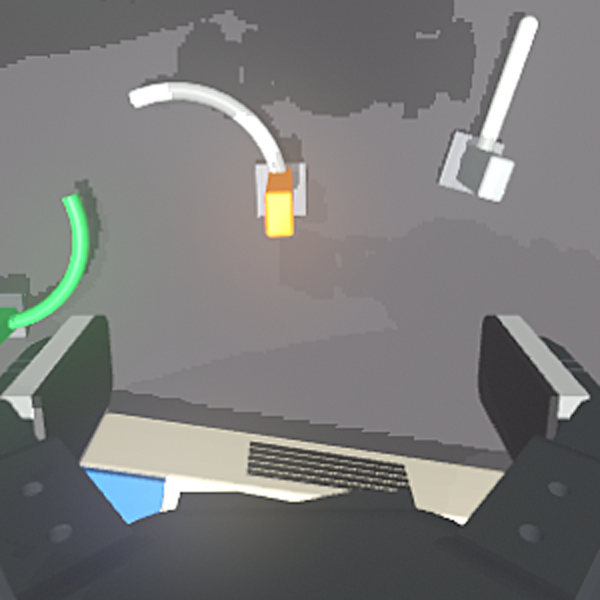

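```bash
python3 - <<'E'
from fit import *
f=shot('wrist','w2'); s=bot.state(); print(s['position'],s['force'],s['t'])
crop('w2',166,114,286,214,6,'w2c')
from scipy.spatial.transform import Rotation as R
print(R.from_quat(s['tool_rot']).as_matrix().round(3).tolist())
E
```

```text
[0.53595358 0.19943558 0.17648208] [-1.96903807  0.36626752 -0.37748532] 1.5
[[0.999, -0.011, -0.052], [0.052, -0.003, 0.999], [-0.011, -1.0, -0.002]]
```

View pics/w2c.png

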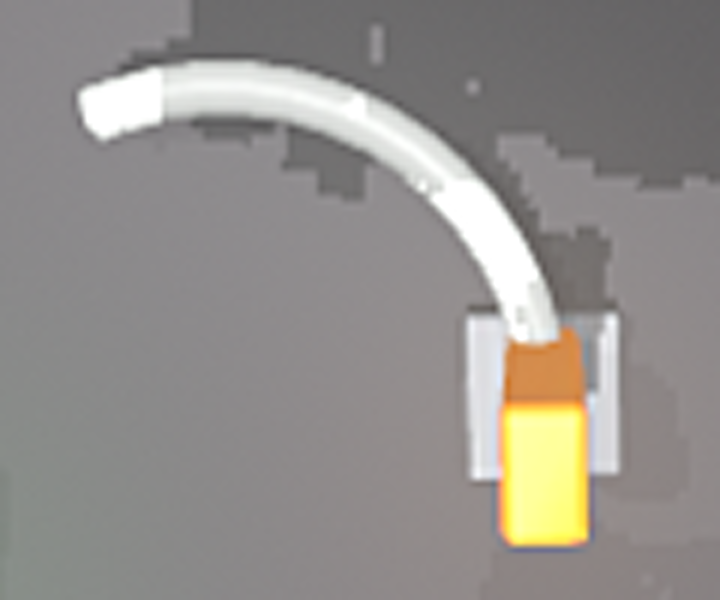

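```bash
python3 - <<'E'
from fit import *
f=load('w2')
a=lambda x,y:c2p(x,y,166,114,6)
obs=[(f,(0,0,.066),a(544,474)),(f,(-.013,.014,.006),a(468,314)),(f,(.013,.014,.006),a(619,313)),(f,(-.013,-.014,.006),a(470,479)),(f,(.013,-.014,.006),a(619,474)),(f,(-.0692,.0461,.016),a(95,112))]
p,r=fit(obs,0,[.54,.2,0.05]); print(p,np.degrees(p[2]),r.tolist())
f=shot('wrist','w3');s=bot.state(); print(s['position'],s['t'])
E
```

```text
[0.54071918 0.19915781 0.0518172 ] 2.9689069359705456 [[-0.01, 1.78], [-0.58, -0.82], [0.38, -0.68], [-0.61, -1.11], [0.06, -0.29], [0.7, 0.64]]
[0.53661608 0.20090451 0.17911665] 1.55
```

Call:
step_arm([
  [[0.1,-0.2,-2],0,1],
  [[0.1,-0.2,-4],0,1],
  [[0.1,-0.2,-6],0,1],
  [[0.1,-0.2,-7],0,1],
  [[0.1,-0.2,-7],0,1],
])

```text
t: 1.97
position: [0.5383, 0.201, 0.1112]
tool_rot: [0.707, 0.019, -0.021, -0.707]
force: [-0.3, 0.2, -0.3]
gripper_width: 0.0857
```

Call:
step_arm([
  [[0,0,0],0,1],
  [[0,0,0],0,1],
  [[0,0,0],0,1],
  [[0,0,0],0,1],
  [[0,0,0],0,1],
])

```text
t: 2.38
position: [0.5408, 0.2006, 0.1134]
tool_rot: [-0.707, -0.02, 0.019, 0.707]
force: [0.3, 0.4, 0.7]
gripper_width: 0.0854
```

```bash
python3 - <<'E'
from h import *
f=shot('wrist','w4'); s=bot.state(); print(s['position'],s['force'],s['t'])
print(proj(f,(.540,.200,.066)))
from scipy.spatial.transform import Rotation as R
print(R.from_quat(s['tool_rot']).as_matrix().round(3).tolist())
crop('w4',156,84,356,284,3,'w4c')
E
```

```text
[0.54063865 0.20054964 0.11309354] [ 0.39640924 -0.07544661  0.32618853] 2.4333
[251.3231119 222.4642733]
[[0.998, 0.001, -0.056], [0.056, 0.0, 0.998], [0.001, -1.0, 0.0]]
```

View pics/w4c.png

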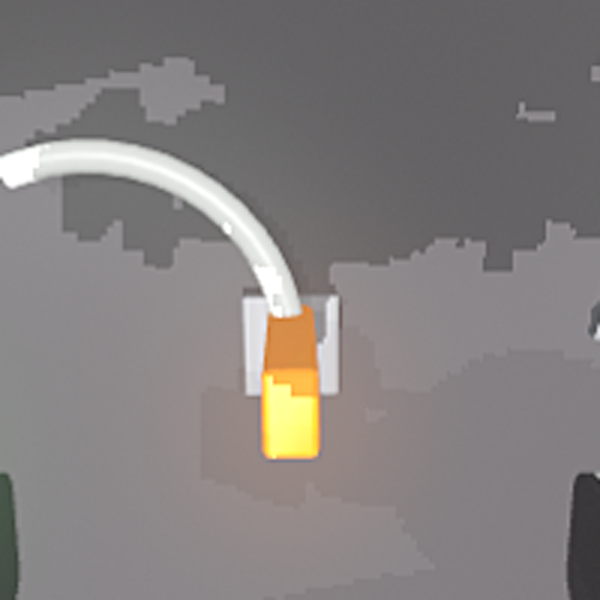

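Call:
step_arm([
  [[0,0,-2],0,1],
  [[0,0,-4],0,1],
  [[0,0,-6],0,1],
  [[0,0,-6.8],0,1],
  [[0,0,-7.1],0,1],
])

```text
t: 2.85
position: [0.5386, 0.2, 0.0396]
tool_rot: [0.707, 0.018, -0.021, -0.707]
force: [-0.1, 0.4, -0.2]
gripper_width: 0.0854
```

Call:
step_arm([
  [[0,0,0],0,1],
  [[0,0,0],0,1],
  [[0,0,0],0,0.6],
  [[0,0,0],0,0.4],
  [[0,0,0],0,0.3],
])

```text
t: 3.27
position: [0.541, 0.2006, 0.0423]
tool_rot: [-0.707, -0.02, 0.019, 0.707]
force: [0.2, -0.2, -1.2]
gripper_width: 0.0513
```

Call:
step_arm([
  [[0,0,0],0,0.25],
  [[0,0,0],0,0.2],
  [[0,0,0],0,0.15],
  [[0,0,0],0,0.1],
  [[0,0,0],0,0],
])

```text
t: 3.68
position: [0.5404, 0.2005, 0.0416]
tool_rot: [-0.707, -0.02, 0.019, 0.707]
force: [0.2, -0.5, 1.3]
gripper_width: 0.0114
```

Call:
step_arm([
  [[0,0,0],0,0],
  [[0,0,0],0,0],
  [[0,0,0],0,0],
  [[0,0,0],0,0],
  [[0,0,0],0,0],
])

```text
t: 4.1
position: [0.5404, 0.2005, 0.0416]
tool_rot: [-0.707, -0.02, 0.019, 0.707]
force: [-0.5, 0.1, 3.9]
gripper_width: 0.0106
```

```bash
python3 - <<'E'
from fit import *
S=load('scene0');D=load('side0')
C=np.array([.5521,-.0769]);t=-.1258;Rm=np.array([[np.cos(t),-np.sin(t)],[np.sin(t),np.cos(t)]])
c=lambda x,y:c2p(x,y,175,180,6)
d=lambda x,y:c2p(x,y,215,140,7)
for f,uv,z,n in [(D,d(447,270),.066,'ring side'),(D,d(403,173),.066,'plunger'),(S,c(296,273),.066,'plunger scene'),(D,d(575,317),.056,'strap end'),(S,c(258,150),.056,'strap end'),(S,c(365,252),.073,'wing end scene'),(D,d(358,250),.073,'wing end')]:
    p=onz(f,*uv,z)[:2]; print(n,p.round(4),(Rm.T@(p-C)).round(4))
# predicted outlines
for dx in (-.014,0,.014):
  q=C+Rm@np.array([-.05+dx,0]); print(dx,[ (proj(D,(*q,.066))),proj(S,(*q,.0795))])
E
```

```text
ring side [ 0.5241 -0.0635] [-0.0294  0.0097]
plunger [ 0.5574 -0.1216] [ 0.0109 -0.0437]
plunger scene [ 0.5539 -0.1144] [ 0.0065 -0.037 ]
strap end [ 0.461  -0.0572] [-0.0929  0.0081]
strap end [ 0.4657 -0.0597] [-0.0879  0.0063]
wing end scene [ 0.5768 -0.0815] [ 0.0251 -0.0015]
wing end [ 0.5665 -0.06  ] [0.0121 0.0186]
-0.014 [array([289.28552959, 178.82788927]), array([219.64608173, 205.05670853])]
0 [array([285.25098143, 177.72862661]), array([222.08255878, 207.36089802])]
0.014 [array([281.23195354, 176.63439654]), array([224.54740827, 209.69109685])]
```

Call:
step_arm([
  [[0,0,0.3],0,0],
  [[0,0,1],0,0],
  [[0,0,2.5],0,0],
  [[0,0,4.5],0,0],
  [[0,0,6.5],0,0],
])

```text
t: 4.52
position: [0.5388, 0.2001, 0.1061]
tool_rot: [0.707, 0.019, -0.021, -0.707]
force: [-0.6, -0.6, -2.2]
gripper_width: 0.0115
```

Call:
step_arm([
  [[0,0,2],5,0],
  [[0,0,4],10,0],
  [[0,0,6],15,0],
  [[0,0,7],20,0],
  [[0,0,7],25,0],
])

```text
t: 4.93
position: [0.5418, 0.2009, 0.1796]
tool_rot: [-0.685, -0.175, 0.172, 0.685]
force: [0.7, 0.3, -1.4]
gripper_width: 0.0116
```

Call:
step_arm([
  [[1.2,-4.0,0],2,0],
  [[2.4,-8,0],4,0],
  [[3.6,-12,0],6,0],
  [[4.8,-16,-0.5],8,0],
  [[6,-19.8,-1],10,0],
])

```text
t: 5.35
position: [0.6001, 0.0007, 0.1665]
tool_rot: [-0.668, -0.232, 0.232, 0.668]
force: [1.1, 1.6, -2.1]
gripper_width: 0.0112
```

Call:
step_arm([
  [[0.7,-2.5,-0.5],0,0],
  [[1.3,-4.3,-0.5],0,0],
  [[1.3,-4.4,-0.5],0,0],
  [[1.3,-4.4,-0.5],0,0],
  [[1.3,-4.4,-0.5],0,0],
])

```text
t: 5.77
position: [0.6124, -0.041, 0.161]
tool_rot: [-0.668, -0.231, 0.232, 0.669]
force: [0.2, 0.1, -1.4]
gripper_width: 0.011
```

Call:
step_arm([
  [[0,0,0],0,0],
  [[0,0,0],0,0],
  [[0,0,0],0,0],
  [[0,0,0],0,0],
  [[0,0,0],0,0],
])

```text
t: 6.18
position: [0.6131, -0.041, 0.1615]
tool_rot: [0.668, 0.232, -0.232, -0.668]
force: [0.4, -0.2, -2.3]
gripper_width: 0.0111
```

```bash
python3 - <<'E'
from h import *
f=shot('wrist','w5'); s=bot.state(); print(s['position'],s['force'],s['t'])
from scipy.spatial.transform import Rotation as R
print(R.from_quat(s['tool_rot']).as_matrix().round(3).tolist())
crop('w5',0,0,512,384,1.5,'w5c')
E
```

```text
[ 0.6130969  -0.04113437  0.16140421] [ 0.73160988 -0.77010424 -2.18740331] 6.2333
[[0.786, 0.0, -0.619], [0.619, 0.0, 0.786], [0.0, -1.0, -0.0]]
```

View pics/w5c.png

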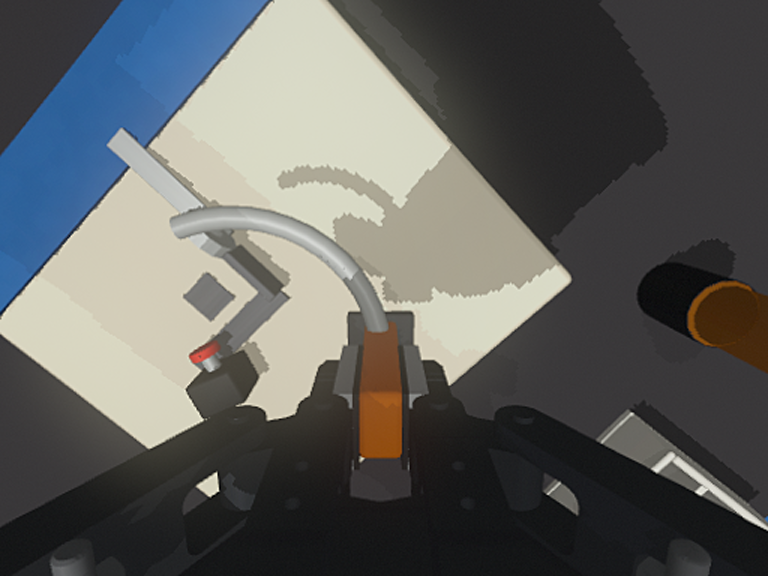

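```bash
python3 - <<'E'
from h import *
crop('w5',66,76,206,186,5.5,'w5d')
crop('w5',96,170,196,290,5,'w5e')
E
```

```text
(no output)
```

View pics/w5d.png

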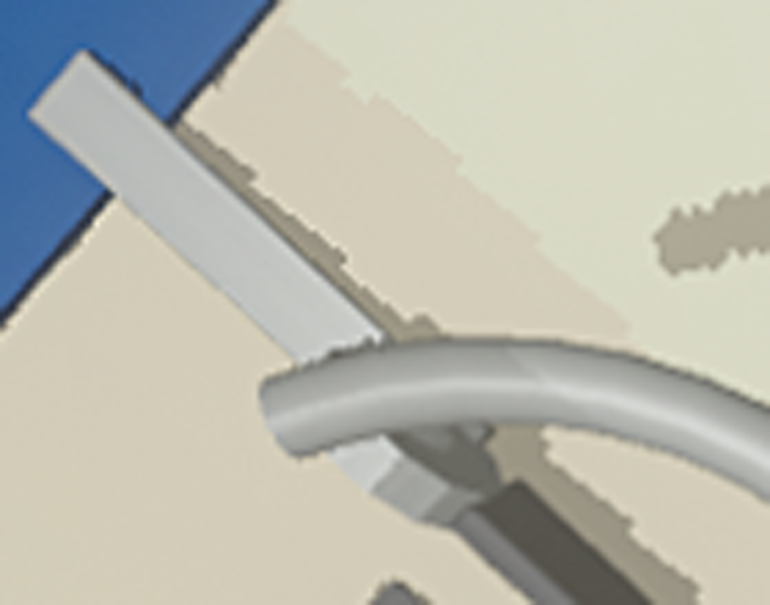

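View pics/w5e.png

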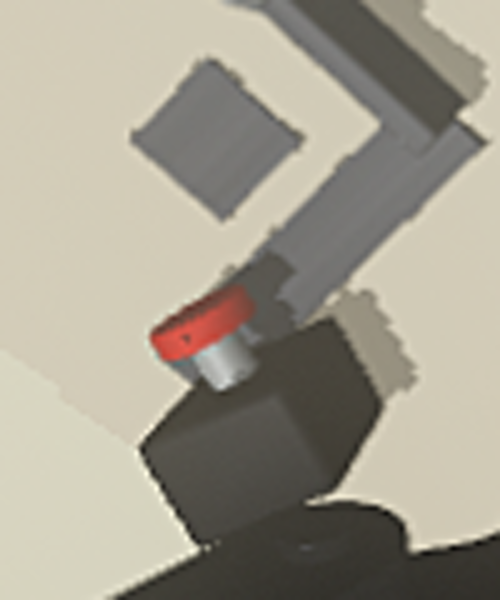

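```bash
cat > ov.py <<'E'
from fit import *
def overlay(fn,ringxy,yaw,pin,out,box,s,top=.05):
    # pin=(x,y,z,yaw)
    f=load(fn); im=cv2.imread('pics/'+fn+'.png'); x0,y0,x1,y1=box
    im=cv2.resize(im[y0:y1,x0:x1],None,fx=s,fy=s,interpolation=cv2.INTER_CUBIC)
    def draw(P,o,a,col,closed=True):
        c,sn=np.cos(a),np.sin(a)
        q=[proj(f,(o[0]+c*p[0]-sn*p[1],o[1]+sn*p[0]+c*p[1],o[2]+p[2])) for p in P]
        q=((np.array(q)+.5-[x0,y0])*s-.5)
        cv2.polylines(im,[np.round(q*8).astype(np.int32)],closed,col,1,cv2.LINE_AA,3)
    t=np.linspace(0,2*np.pi,40)
    o=(*ringxy,top)
    for y in (-.0035,.0035):
        for r in (.0056,.0135): draw([(r*np.cos(k),y,.016+r*np.sin(k)) for k in t],o,yaw,(0,0,255))
    draw([(.0135,-.0025,.023),(.0455,-.0025,.023),(.0455,.0025,.023),(.0135,.0025,.023)],o,yaw,(0,255,0))
    draw([(-.0135,-.006,.006),(-.06,-.006,.006),(-.06,.006,.006),(-.0135,.006,.006)],o,yaw,(255,0,0))
    al=np.radians(180+74.6); 
    e=np.array([np.cos(al),np.sin(al)]);
    draw([(.05+(.05+.008*np.cos(k))*e[0],(.05+.008*np.cos(k))*e[1],.016+.008*np.sin(k)) for k in t],o,yaw,(255,0,255))
    if pin is not None:
        a=np.radians(np.linspace(8,112.6,30))
        for r in (.046,.054): draw([(-.05+r*np.cos(k),r*np.sin(k),.016) for k in a],pin[:3],pin[3],(0,200,255),False)
        draw([(-.013,-.014,.006),(.013,-.014,.006),(.013,.014,.006),(-.013,.014,.006)],pin[:3],pin[3],(0,200,255))
    cv2.imwrite('pics/'+out+'.png',im)
E
python3 - <<'E'
from ov import *
C=np.array([.5521,-.0769])
f=load('w5')
for n,p in [('strap',(.461,-.057,.056))]: print(proj(f,p))
a=lambda x,y:c2p(x,y,66,76,5.5); b=lambda x,y:c2p(x,y,96,170,5)
t=-.1258;Rm=np.array([[np.cos(t),-np.sin(t)],[np.sin(t),np.cos(t)]])
for n,uv,z in [('strap e1',a(85,48),.056),('strap e2',a(30,112),.056),('strap s1',a(385,338),.056),('strap s2',a(300,362),.056),('wing a',a(517,482),.073),('wing b',a(467,515),.073),('wing end a',b(465,100),.073),('wing end b',b(435,137),.073),('plate1',b(210,60),.05),('plate2',b(135,138),.05),('plate3',b(222,220),.05),('plate4',b(302,138),.05),('corner',((570+.5)/1.5-.5,(280+.5)/1.5-.5),.05),('plunger',b(205,322),.066)]:
    p=onz(f,*uv,z)[:2]; print(n,p.round(4),(Rm.T@(p-C)).round(4))
overlay('w5',(.525,-.066),-.1258,(.613,-.0411,.1198,np.radians(38.2)),'o1',(60,70,270,250),3.6)
E
```

```text
[75.45136464 88.7039036 ]
strap e1 [ 0.4626 -0.0518] [-0.0919  0.0136]
strap e2 [ 0.461  -0.0634] [-0.0921  0.0019]
strap s1 [ 0.5134 -0.0594] [-0.0405  0.0125]
strap s2 [ 0.506  -0.0695] [-0.0466  0.0016]
wing a [ 0.5413 -0.0596] [-0.0129  0.0158]
wing b [ 0.5385 -0.0673] [-0.0147  0.0078]
wing end a [ 0.5691 -0.0627] [0.0151 0.0162]
wing end b [ 0.5688 -0.0702] [0.0158 0.0088]
plate1 [ 0.5324 -0.0904] [-0.0178 -0.0159]
plate2 [ 0.5299 -0.1091] [-0.018  -0.0348]
plate3 [ 0.5488 -0.1124] [ 0.0012 -0.0356]
plate4 [ 0.5514 -0.0923] [ 0.0012 -0.0153]
corner [0.6899 0.0284] [0.1235 0.1217]
plunger [ 0.5576 -0.1204] [ 0.0109 -0.0425]
```

View pics/o1.png

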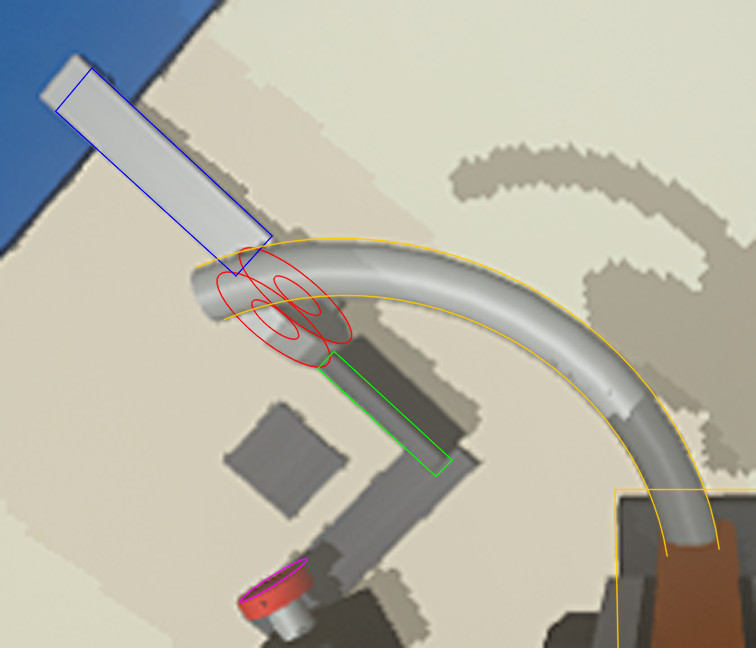

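Call:
step_arm([
  [[0.1,0,-1.5],0,0],
  [[0.1,0,-3],0,0],
  [[0.1,0,-4.5],0,0],
  [[0.1,0,-5.3],0,0],
  [[0.1,0,-5.5],0,0],
])

```text
t: 6.65
position: [0.6126, -0.0413, 0.1044]
tool_rot: [-0.668, -0.23, 0.232, 0.669]
force: [-0.3, 0.1, -2.7]
gripper_width: 0.0113
```

Call:
step_arm([
  [[0,0,0],0,0],
  [[0,0,0],0,0],
  [[0,0,0],0,0],
  [[0,0,0],0,0],
  [[0,0,0],0,0],
])

```text
t: 7.07
position: [0.6148, -0.0417, 0.1072]
tool_rot: [0.668, 0.232, -0.231, -0.668]
force: [0.1, -0.1, -2.7]
gripper_width: 0.011
```

```bash
python3 - <<'E'
from ov import *
f=shot('wrist','w6'); s=bot.state(); print(s['position'],s['force'],s['t'])
from scipy.spatial.transform import Rotation as R
M=R.from_quat(s['tool_rot']).as_matrix(); yaw=np.arctan2(M[1,0],M[0,0]); print(np.degrees(yaw))
p=s['position']
overlay('w6',(.525,-.066),-.1258,(p[0],p[1],p[2]-.0416,yaw),'o2',(40,40,280,240),3.2)
crop('w6',60,90,200,195,5.5,'w6c')
E
```

```text
[ 0.61467717 -0.04164823  0.10706391] [-1.26276729 -0.69449698 -2.25181977] 7.1167
38.18591412252658
```

View pics/o2.png

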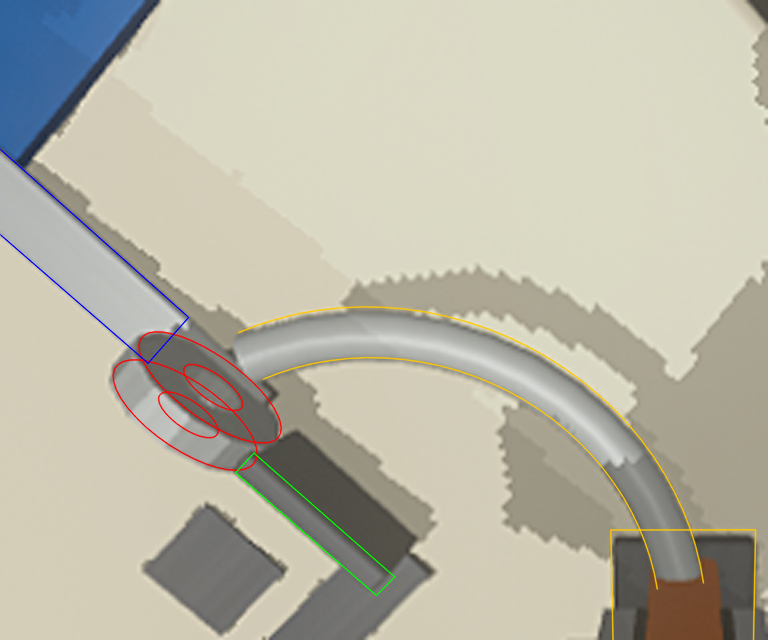

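View pics/w6c.png

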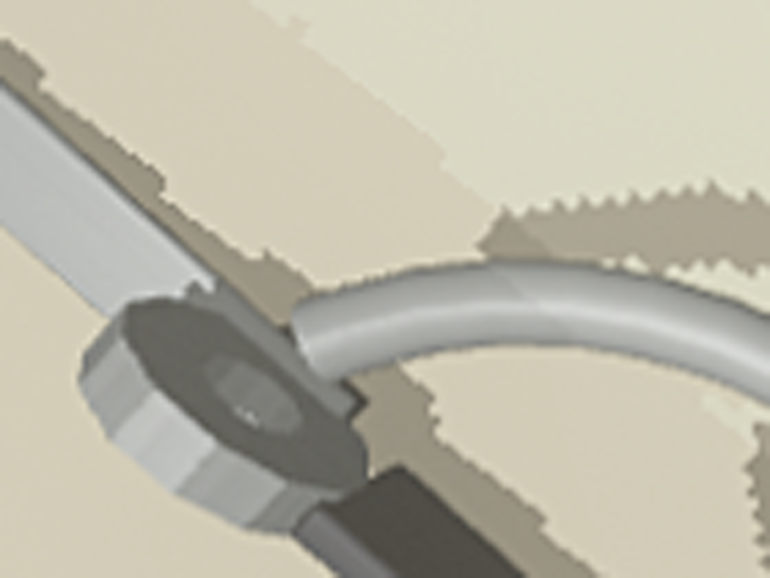

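```bash
cat > pf.py <<'E'
from ov import *
def pinfit(f,obs,g,arc=()):
    def w(p,q):
        c,s=np.cos(p[3]),np.sin(p[3]); return (p[0]+c*q[0]-s*q[1],p[1]+s*q[0]+c*q[1],p[2]+q[2])
    a=np.radians(np.linspace(5,112.6,200))
    def r(p):
        o=[]
        for q,uv in obs: o+=list(proj(f,w(p,q))-uv)
        for rad,uv in arc:
            P=np.array([proj(f,w(p,(-.05+rad*np.cos(k),rad*np.sin(k),.016))) for k in a])
            o.append(np.hypot(*(P-uv).T).min())
        return np.array(o)
    def rr(p): return np.append(r(p),(p[2]-g[2])/.001)
    R=least_squares(rr,g,x_scale=[.01,.01,.01,.1],diff_step=1e-4); return R.x,r(R.x)
E
python3 - <<'E'
from pf import *
f=load('w6'); a=lambda x,y:c2p(x,y,60,90,5.5); b=lambda x,y:c2p(x,y,40,40,3.2)
g=[.6147,-.0416,.0655,np.radians(38.19)]
obs=[((-.05+.054*np.cos(np.radians(112.6)),.054*np.sin(np.radians(112.6)),.016),a(293,312)),((-.05+.046*np.cos(np.radians(112.6)),.046*np.sin(np.radians(112.6)),.016),a(318,376)),((-.013,.014,.006),b(614,536)),((.013,.014,.006),b(752,540))]
arc=[(.054,b(370,313)),(.046,b(370,358)),(.054,b(545,377)),(.046,b(500,398))]
p,r=pinfit(f,obs,g,arc); print((p[:3]-g[:3]).round(4),np.degrees(p[3]-g[3]),r.round(2))
overlay('w6',(.5244,-.0665),-.1258,p,'o3',(40,40,280,240),3.2)
E
```

```text
[ 0.0001 -0.0018  0.0011] -0.6327266620133819 [-0.68 -1.24  2.5   1.76 -2.7   0.69 -0.37 -0.11  0.12  1.77  2.83  0.43]
```

View pics/o3.png

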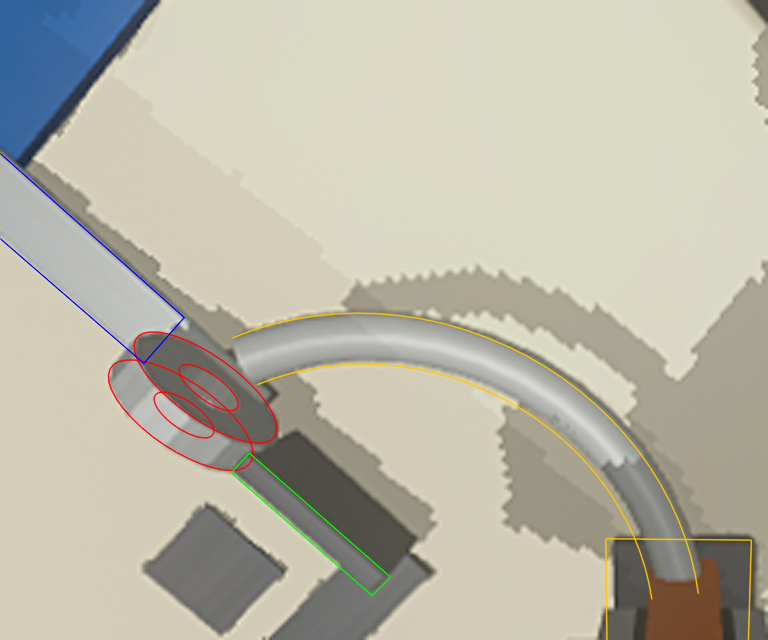

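```bash
python3 - <<'E'
from pf import *
shot('side','s6'); shot('scene','sc6')
f=load('w6'); a=lambda x,y:c2p(x,y,60,90,5.5); b=lambda x,y:c2p(x,y,40,40,3.2)
g=[.6147,-.0416,.0655,np.radians(38.19)]
P=(*g[:3],g[3])
overlay('s6',(.5244,-.0665),-.1258,P,'o4',(205,140,305,215),8)
overlay('sc6',(.5244,-.0665),-.1258,P,'o5',(190,180,290,255),8)
crop('w6',200,170,300,270,6,'w6d')
E
```

```text
(no output)
```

View pics/o4.png

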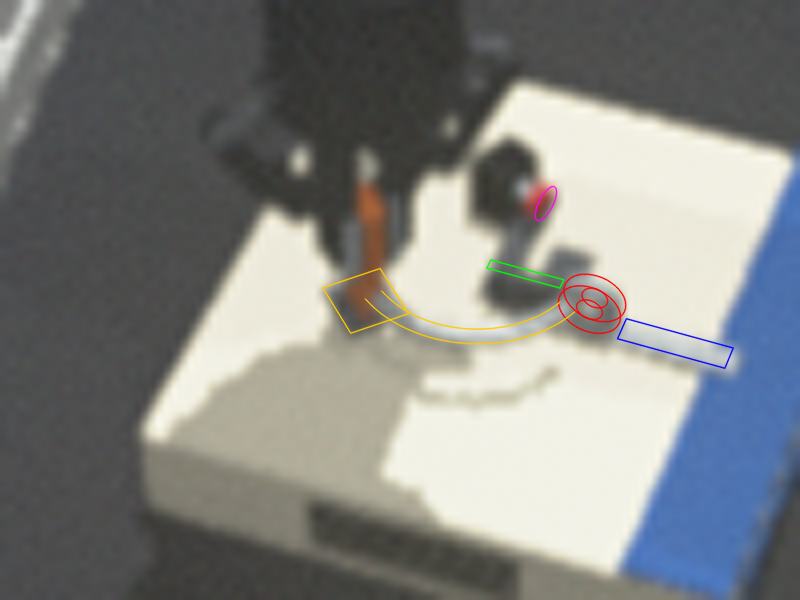

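View pics/o5.png

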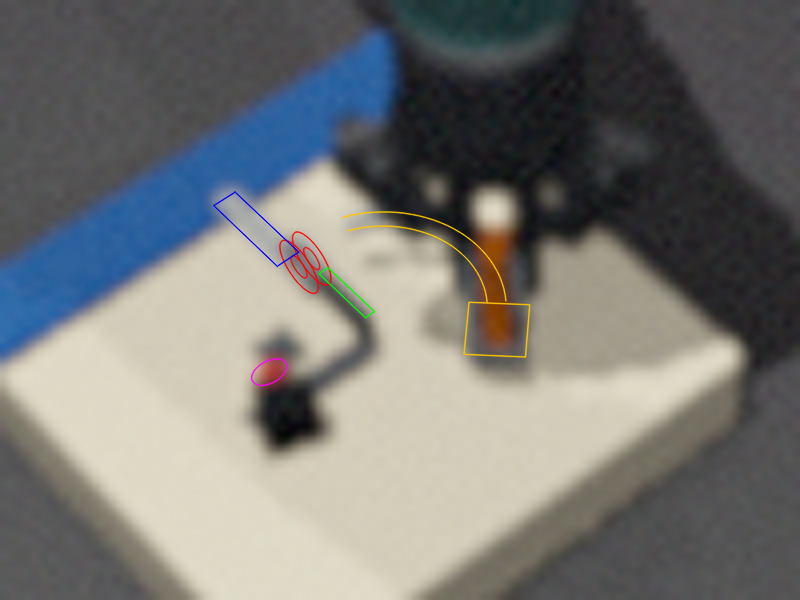

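View pics/w6d.png

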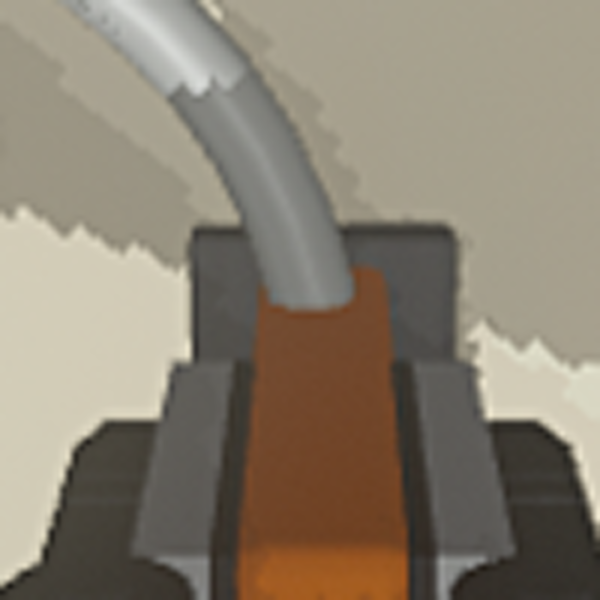

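```bash
python3 - <<'E'
from pf import *
f=load('w6'); a=lambda x,y:c2p(x,y,60,90,5.5); d=lambda x,y:c2p(x,y,200,170,6)
g=[.6147,-.0416,.0655,np.radians(38.19)]
e=np.radians(112.6)
obs=[((-.05+.050*np.cos(e),.050*np.sin(e),.016),a(305,345)),((-.013,.014,.006),d(191,229)),((.013,.014,.006),d(456,227)),((.0,.010,.066-.066+.014),d(325,305))]
print('cam',f['world_from_camera'][:3,3])
import pf
for sg in (.001,.01):
    def run():
        def w(p,q):
            c,s=np.cos(p[3]),np.sin(p[3]); return (p[0]+c*q[0]-s*q[1],p[1]+s*q[0]+c*q[1],p[2]+q[2])
        r=lambda p: np.concatenate([proj(f,w(p,q))-uv for q,uv in obs[:3]]+[[(p[2]-g[2])/sg]])
        R=least_squares(r,g,x_scale=[.01,.01,.01,.1]); return R.x,r(R.x)
    p,r=run(); print(sg,(p[:3]-g[:3]).round(4),np.degrees(p[3]-g[3]),r.round(2))
    overlay('w6',(.5244,-.0665),-.1258,p,'o6',(40,40,280,240),3.2)
    overlay('s6',(.5244,-.0665),-.1258,p,'o7',(205,140,305,215),8)
E
```

```text
cam [0.57423727 0.00976159 0.23938465]
0.001 [ 0.0004 -0.0008  0.0013] 0.022507598673175026 [ 1.41  0.54 -1.5  -0.55 -0.1  -0.26  1.31]
0.01 [ 0.0004 -0.0002  0.0034] 0.015984647320511827 [ 0.27  0.14 -1.13 -0.23  0.82  0.06  0.34]
```

View pics/o6.png

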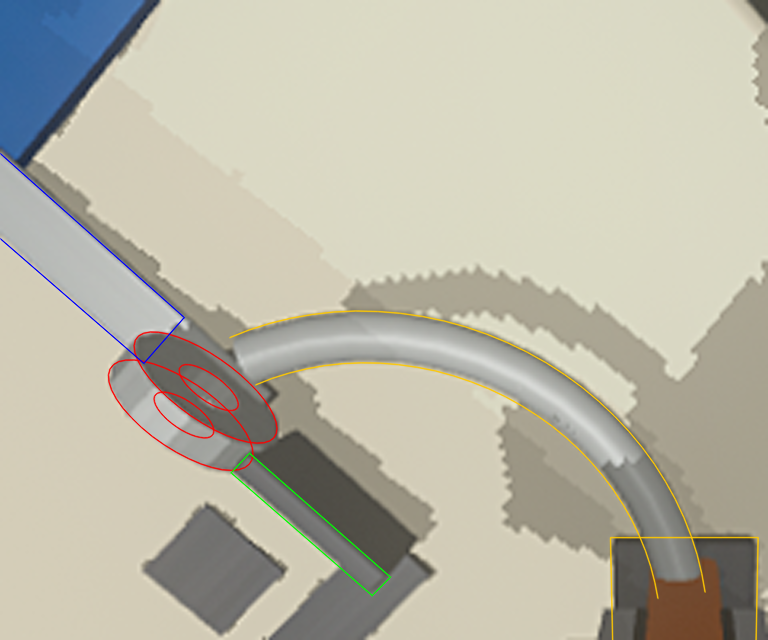

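View pics/o7.png

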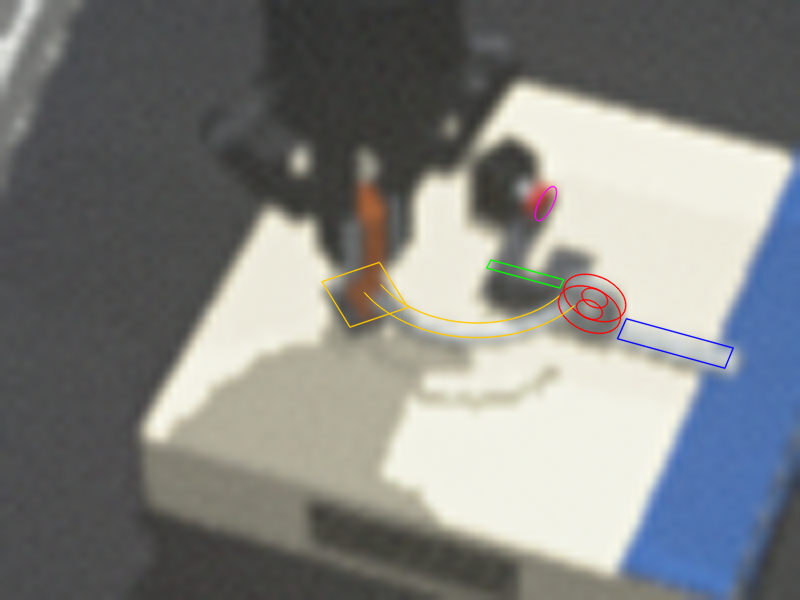

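Call:
step_arm([
  [[-0.1,0,-0.4],0,0],
  [[-0.18,0,-0.8],0,0],
  [[-0.18,0,-1.1],0,0],
  [[-0.18,0,-1.2],0,0],
  [[-0.18,0,-1.2],0,0],
])

```text
t: 7.63
position: [0.6117, -0.0415, 0.0935]
tool_rot: [-0.668, -0.231, 0.232, 0.668]
force: [0.3, 0.7, -1.3]
gripper_width: 0.0114
```

Call:
step_arm([
  [[0,0,0],0,0],
  [[0,0,0],0,0],
  [[0,0,0],0,0],
  [[0,0,0],0,0],
  [[0,0,0],0,0],
])

```text
t: 8.05
position: [0.6125, -0.0416, 0.0945]
tool_rot: [0.668, 0.231, -0.231, -0.668]
force: [0.2, -0.3, -2.7]
gripper_width: 0.0112
```

Call:
step_arm([
  [[0,0,-0.05],0,0],
  [[0,0,-0.05],0,0],
  [[0,0,-0.1],0,0],
  [[0,0,-0.1],0,0],
  [[0,0,-0.1],0,0],
])

```text
t: 8.47
position: [0.6123, -0.0416, 0.0932]
tool_rot: [-0.668, -0.231, 0.231, 0.668]
force: [-0.0, 0.4, -1.5]
gripper_width: 0.011
```

Call:
step_arm([
  [[0,0,-0.05],0,0],
  [[0,0,-0.05],0,0],
  [[0,0,-0.1],0,0],
  [[0,0,-0.1],0,0],
  [[0,0,-0.1],0,0],
])

```text
t: 8.88
position: [0.6123, -0.0416, 0.0923]
tool_rot: [-0.668, -0.231, 0.231, 0.668]
force: [0.8, -0.6, -1.7]
gripper_width: 0.0116
```

Call:
step_arm([
  [[0,0,-0.05],0,0],
  [[0,0,-0.05],0,0],
  [[0,0,-0.05],0,0],
  [[0,0,-0.05],0,0],
  [[0,0,-0.05],0,0],
])

```text
t: 9.3
position: [0.6124, -0.0416, 0.0919]
tool_rot: [0.668, 0.231, -0.231, -0.668]
force: [0.2, 0.3, -2.0]
gripper_width: 0.0114
```

Call:
step_arm([
  [[0,0,-0.05],0,0],
  [[0,0,-0.05],0,0],
  [[0,0,-0.05],0,0],
  [[0,0,-0.05],0,0],
  [[0,0,-0.05],0,0],
])

```text
t: 9.72
position: [0.6125, -0.0416, 0.0916]
tool_rot: [0.668, 0.231, -0.231, -0.668]
force: [-0.9, -0.0, 1.2]
gripper_width: 0.0112
```

```bash
python3 - <<'E'
from ov import *
f=shot('wrist','w7'); s=bot.state(); print(s['position'],s['force'],s['t'])
from scipy.spatial.transform import Rotation as R
M=R.from_quat(s['tool_rot']).as_matrix(); yaw=np.arctan2(M[1,0],M[0,0]); print(np.degrees(yaw))
p=s['position']
overlay('w7',(.5244,-.0665),-.1258,(p[0],p[1],p[2]-.0416,yaw),'o8',(40,40,280,240),3.2)
crop('w7',40,70,180,175,5.5,'w7c')
E
```

```text
[ 0.61248833 -0.04162669  0.09158405] [-1.19687663 -0.42738682  1.10671333] 9.7667
38.18291736289133
```

View pics/o8.png

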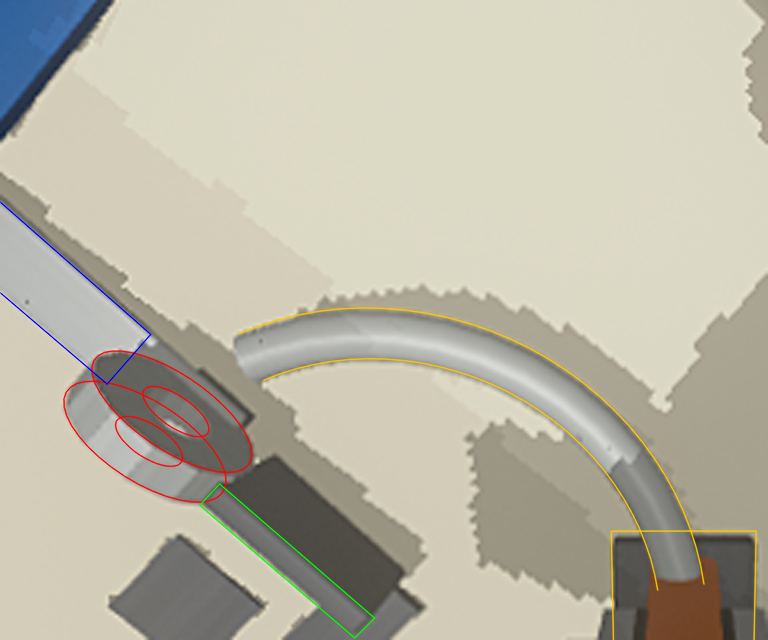

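View pics/w7c.png

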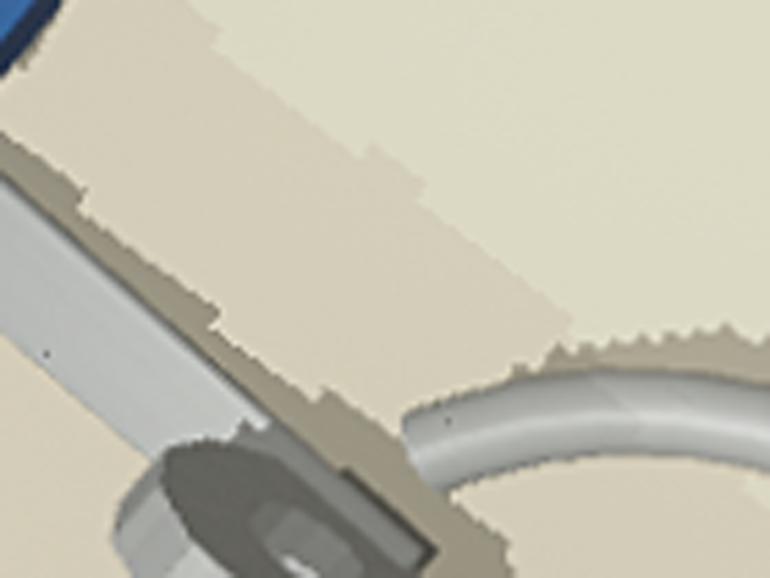

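```bash
cat > tab.py <<'E'
import sys,numpy as np
def t(a0,st,n=5):
    for k in range(1,n+1):
        a=a0+st*k; c=lambda v:np.radians(v)
        print([round(5*(np.cos(c(a))-np.cos(c(a0))),2),round(5*(np.sin(c(a))-np.sin(c(a0))),2)],round(st*k,2))
a=float(sys.argv[1])
for q in sys.argv[2:]:
    print('from',a,'step',q); t(a,float(q)); a+=5*float(q)
E
python3 tab.py 38.2 2 1 1 1
```

```text
from 38.2 step 2
[np.float64(-0.11), np.float64(0.14)] 2.0
[np.float64(-0.23), np.float64(0.27)] 4.0
[np.float64(-0.34), np.float64(0.39)] 6.0
[np.float64(-0.47), np.float64(0.52)] 8.0
[np.float64(-0.6), np.float64(0.64)] 10.0
from 48.2 step 1
[np.float64(-0.07), np.float64(0.06)] 1.0
[np.float64(-0.13), np.float64(0.11)] 2.0
[np.float64(-0.2), np.float64(0.17)] 3.0
[np.float64(-0.27), np.float64(0.22)] 4.0
[np.float64(-0.34), np.float64(0.28)] 5.0
from 53.2 step 1
[np.float64(-0.07), np.float64(0.05)] 1.0
[np.float64(-0.14), np.float64(0.1)] 2.0
[np.float64(-0.21), np.float64(0.15)] 3.0
[np.float64(-0.29), np.float64(0.2)] 4.0
[np.float64(-0.36), np.float64(0.25)] 5.0
from 58.2 step 1
[np.float64(-0.07), np.float64(0.05)] 1.0
[np.float64(-0.15), np.float64(0.09)] 2.0
[np.float64(-0.23), np.float64(0.13)] 3.0
[np.float64(-0.3), np.float64(0.17)] 4.0
[np.float64(-0.38), np.float64(0.21)] 5.0
```

Call:
step_arm([
  [[0.04,0,0.05],0,0],
  [[0.08,-0.03,0.05],0,0],
  [[0.08,-0.03,0.05],0,0],
  [[0.08,-0.03,0.05],0,0],
  [[0.08,-0.03,0.05],0,0],
])

```text
t: 10.18
position: [0.6131, -0.0419, 0.0916]
tool_rot: [-0.668, -0.231, 0.231, 0.668]
force: [-0.2, -0.1, -1.3]
gripper_width: 0.0113
```

Call:
step_arm([
  [[-0.11,0.14,0.03],2,0],
  [[-0.23,0.27,0.03],4,0],
  [[-0.34,0.39,0.03],6,0],
  [[-0.47,0.52,0.03],8,0],
  [[-0.6,0.64,0.03],10,0],
])

```text
t: 10.6
position: [0.607, -0.0354, 0.0919]
tool_rot: [-0.645, -0.289, 0.289, 0.645]
force: [0.3, -0.5, -2.2]
gripper_width: 0.0113
```

Call:
step_arm([
  [[-0.07,0.06,0],1,0],
  [[-0.13,0.11,0],2,0],
  [[-0.13,0.11,0],2,0],
  [[-0.13,0.11,0],2,0],
  [[-0.13,0.11,0],2,0],
])

```text
t: 11.02
position: [0.6059, -0.0345, 0.0921]
tool_rot: [0.64, 0.3, -0.3, -0.64]
force: [-0.7, 0.4, -1.9]
gripper_width: 0.0115
```

```bash
python3 - <<'E'
from ov import *
f=shot('wrist','w8'); s=bot.state(); print(s['position'],s['force'],s['t'])
from scipy.spatial.transform import Rotation as R
M=R.from_quat(s['tool_rot']).as_matrix(); yaw=np.arctan2(M[1,0],M[0,0]); print(np.degrees(yaw))
p=s['position']
print('arc centre',p[:2]-.05*np.array([np.cos(yaw),np.sin(yaw)]))
overlay('w8',(.5244,-.0665),-.1258,(p[0],p[1],p[2]-.0416,yaw),'o9',(80,60,260,210),4.2)
crop('w8',100,80,200,155,8,'w8c')
E
```

```text
[ 0.60596781 -0.0344533   0.09212688] [-0.89131124  0.26497112 -1.47566733] 11.0667
50.163493803417296
arc centre [ 0.57393786 -0.07284708]
```

View pics/o9.png

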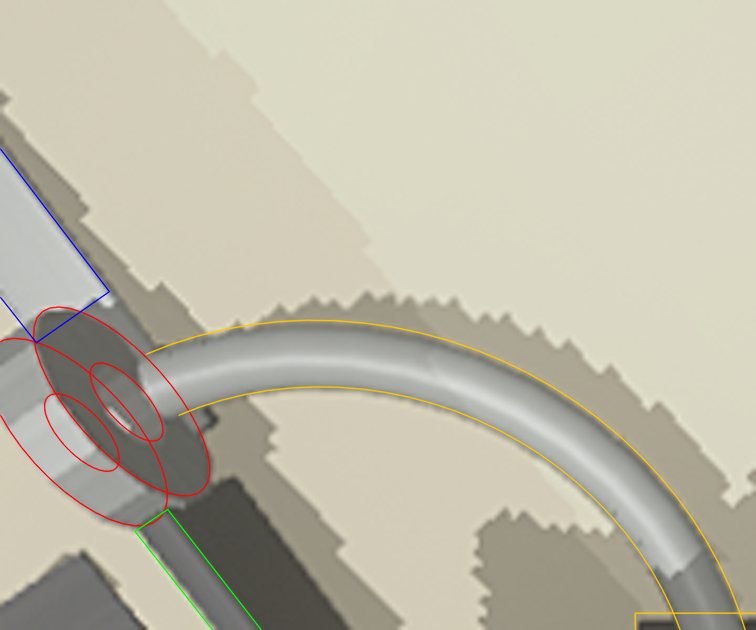

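View pics/w8c.png

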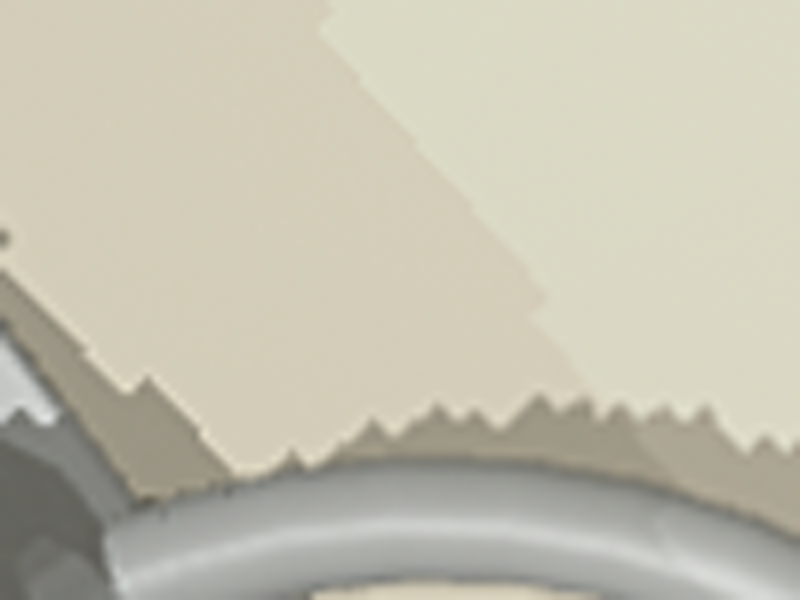

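```bash
python3 tab.py 50.2 1 1 1.5 1.5 | sed 's/np.float64//g'
```

```text
from 50.2 step 1
[(-0.07), (0.06)] 1.0
[(-0.14), (0.11)] 2.0
[(-0.21), (0.16)] 3.0
[(-0.28), (0.21)] 4.0
[(-0.35), (0.26)] 5.0
from 55.2 step 1
[(-0.07), (0.05)] 1.0
[(-0.15), (0.1)] 2.0
[(-0.22), (0.14)] 3.0
[(-0.29), (0.19)] 4.0
[(-0.37), (0.23)] 5.0
from 60.2 step 1.5
[(-0.11), (0.06)] 1.5
[(-0.23), (0.12)] 3.0
[(-0.35), (0.18)] 4.5
[(-0.47), (0.24)] 6.0
[(-0.59), (0.29)] 7.5
from 67.7 step 1.5
[(-0.12), (0.05)] 1.5
[(-0.24), (0.09)] 3.0
[(-0.37), (0.13)] 4.5
[(-0.49), (0.17)] 6.0
[(-0.62), (0.21)] 7.5
```

Call:
step_arm([
  [[-0.07,0.06,0],1,0],
  [[-0.14,0.11,0],2,0],
  [[-0.21,0.16,0],3,0],
  [[-0.28,0.21,0],4,0],
  [[-0.35,0.26,0],5,0],
])

```text
t: 11.48
position: [0.6022, -0.0317, 0.0921]
tool_rot: [-0.626, -0.328, 0.328, 0.626]
force: [-1.1, -0.2, -2.0]
gripper_width: 0.0116
```

Call:
step_arm([
  [[-0.07,0.05,0],1,0],
  [[-0.15,0.1,0],2,0],
  [[-0.15,0.1,0],2,0],
  [[-0.15,0.1,0],2,0],
  [[-0.15,0.1,0],2,0],
])

```text
t: 11.9
position: [0.6009, -0.0308, 0.0921]
tool_rot: [0.621, 0.338, -0.338, -0.621]
force: [-0.4, 0.3, -1.9]
gripper_width: 0.0112
```

```bash
python3 - <<'E'
from ov import *
f=shot('wrist','w9'); s=bot.state(); print(s['position'],s['force'],s['moment'],s['t'])
from scipy.spatial.transform import Rotation as R
M=R.from_quat(s['tool_rot']).as_matrix(); yaw=np.arctan2(M[1,0],M[0,0]); print(np.degrees(yaw))
p=s['position']
print('arc centre',p[:2]-.05*np.array([np.cos(yaw),np.sin(yaw)]))
crop('w9',60,80,180,170,6.5,'w9c')
E
```

```text
[ 0.60092326 -0.03081058  0.09214761] [-0.36450987  0.24988182 -1.04899004] [ 0.03289844 -0.00882677  0.01471024] 11.95
57.18046949353916
arc centre [ 0.57382353 -0.07282968]
```

View pics/w9c.png

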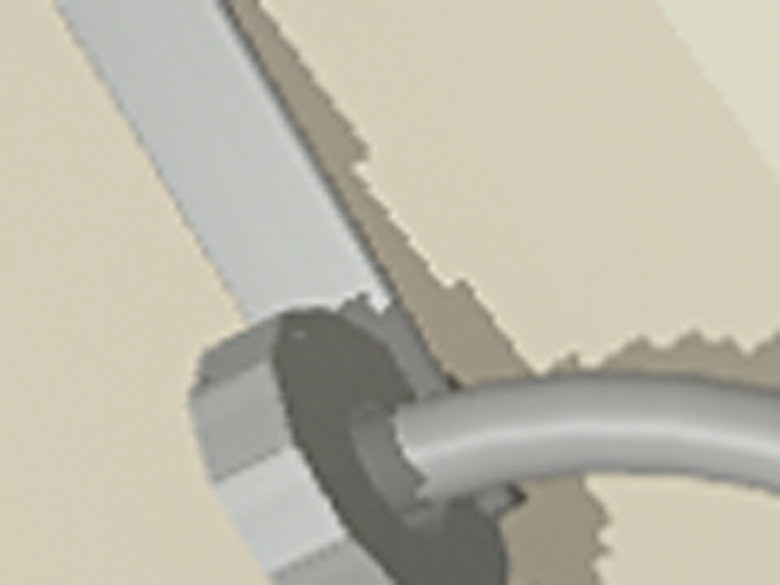

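```bash
python3 tab.py 57.2 1 1 1.5 1.5 1.5 1.5 | sed 's/np.float64//g'
```

```text
from 57.2 step 1
[(-0.07), (0.05)] 1.0
[(-0.15), (0.09)] 2.0
[(-0.22), (0.14)] 3.0
[(-0.3), (0.18)] 4.0
[(-0.38), (0.22)] 5.0
from 62.2 step 1
[(-0.08), (0.04)] 1.0
[(-0.16), (0.08)] 2.0
[(-0.23), (0.12)] 3.0
[(-0.31), (0.15)] 4.0
[(-0.39), (0.19)] 5.0
from 67.2 step 1.5
[(-0.12), (0.05)] 1.5
[(-0.24), (0.1)] 3.0
[(-0.37), (0.14)] 4.5
[(-0.49), (0.18)] 6.0
[(-0.62), (0.21)] 7.5
from 74.7 step 1.5
[(-0.13), (0.03)] 1.5
[(-0.25), (0.06)] 3.0
[(-0.38), (0.09)] 4.5
[(-0.51), (0.11)] 6.0
[(-0.64), (0.13)] 7.5
from 82.2 step 1.5
[(-0.13), (0.02)] 1.5
[(-0.26), (0.03)] 3.0
[(-0.39), (0.04)] 4.5
[(-0.52), (0.04)] 6.0
[(-0.65), (0.05)] 7.5
from 89.7 step 1.5
[(-0.13), (-0.0)] 1.5
[(-0.26), (-0.01)] 3.0
[(-0.39), (-0.01)] 4.5
[(-0.52), (-0.02)] 6.0
[(-0.65), (-0.04)] 7.5
```

Call:
step_arm([
  [[-0.07,0.05,0],1,0],
  [[-0.15,0.09,0],2,0],
  [[-0.22,0.14,0],3,0],
  [[-0.3,0.18,0],4,0],
  [[-0.37,0.22,0],5,0],
])

```text
t: 12.37
position: [0.597, -0.0285, 0.0921]
tool_rot: [-0.605, -0.366, 0.366, 0.605]
force: [-1.0, 0.4, -0.9]
gripper_width: 0.0113
```

Call:
step_arm([
  [[-0.08,0.04,0],1,0],
  [[-0.16,0.08,0],2,0],
  [[-0.23,0.12,0],3,0],
  [[-0.31,0.15,0],4,0],
  [[-0.39,0.19,0],5,0],
])

```text
t: 12.78
position: [0.5932, -0.0266, 0.0921]
tool_rot: [0.589, 0.392, -0.392, -0.589]
force: [0.3, -0.2, -1.6]
gripper_width: 0.0113
```

```bash
cat > st.py <<'E'
from ov import *
import sys
from scipy.spatial.transform import Rotation as R
n=sys.argv[1]
f=shot('wrist','w'+n); s=bot.state(); print(s['position'],s['force'].round(1),s['moment'].round(3),s['t'])
M=R.from_quat(s['tool_rot']).as_matrix(); yaw=np.arctan2(M[1,0],M[0,0]); print(np.degrees(yaw))
p=s['position']
print('arc centre',p[:2]-.05*np.array([np.cos(yaw),np.sin(yaw)]))
overlay('w'+n,(.5244,-.0665),-.1258,(p[0],p[1],p[2]-.0416,yaw),'q'+n,(40,60,260,225),3.5)
E
python3 st.py 10
```

```text
[ 0.59293914 -0.02658468  0.09208057] [-0.3 -0.3 -2.5] [-0.055 -0.029 -0.014] 12.8333
67.31319214840738
arc centre [ 0.57365446 -0.07271603]
```

View pics/q10.png

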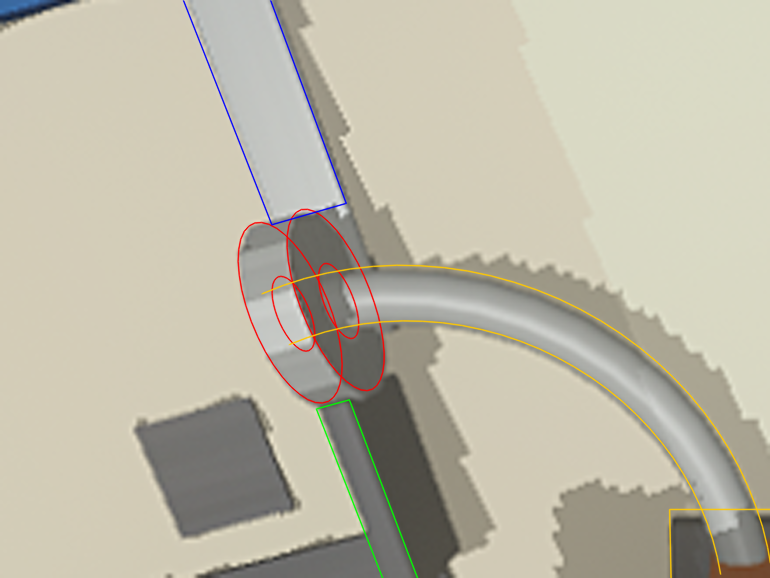

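Call:
step_arm([
  [[-0.11,0.04,0],1.5,0],
  [[-0.23,0.09,0],3,0],
  [[-0.36,0.13,0],4.5,0],
  [[-0.48,0.17,0],6,0],
  [[-0.61,0.2,0],7.5,0],
])

```text
t: 13.25
position: [0.5871, -0.0246, 0.0921]
tool_rot: [0.562, 0.429, -0.429, -0.562]
force: [0.3, -0.4, -1.2]
gripper_width: 0.0113
```

Call:
step_arm([
  [[-0.13,0.03,0],1.5,0],
  [[-0.25,0.06,0],3,0],
  [[-0.38,0.09,0],4.5,0],
  [[-0.51,0.11,0],6,0],
  [[-0.64,0.13,0],7.5,0],
])

```text
t: 13.67
position: [0.5807, -0.0234, 0.0921]
tool_rot: [0.533, 0.465, -0.465, -0.533]
force: [0.1, 0.9, -1.4]
gripper_width: 0.011
```

```bash
python3 st.py 11
```

```text
[ 0.5803886  -0.0232927   0.09208311] [-0.5  1.  -1.6] [-0.029 -0.027  0.021] 13.7167
82.3250698658786
arc centre [ 0.57371097 -0.07284478]
```

View pics/q11.png

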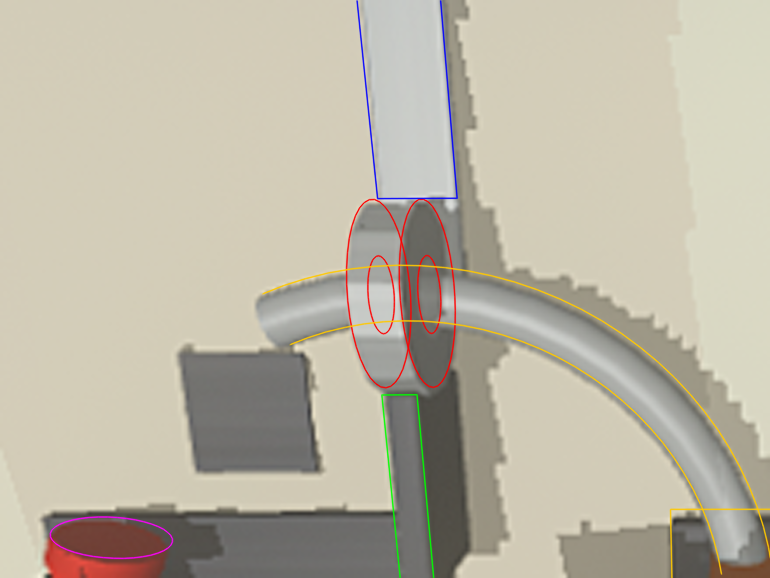

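Call:
step_arm([
  [[-0.13,0.02,0],1.5,0],
  [[-0.25,0.03,0],3,0],
  [[-0.38,0.04,0],4.5,0],
  [[-0.51,0.04,0],6,0],
  [[-0.64,0.05,0],7.5,0],
])

```text
t: 14.13
position: [0.5744, -0.0229, 0.0922]
tool_rot: [0.501, 0.499, -0.499, -0.501]
force: [-0.2, -0.0, -1.4]
gripper_width: 0.011
```

Call:
step_arm([
  [[-0.13,0,0],1.5,0],
  [[-0.26,-0.01,0],3,0],
  [[-0.39,-0.01,0],4.5,0],
  [[-0.52,-0.02,0],6,0],
  [[-0.65,-0.04,0],7.5,0],
])

```text
t: 14.55
position: [0.5679, -0.0233, 0.0922]
tool_rot: [0.467, 0.531, -0.531, -0.467]
force: [-0.9, 0.2, -2.2]
gripper_width: 0.0114
```

```bash
python3 st.py 12;python3 tab.py 97.3 1.5 1.5 1.5 1.5 1 1 | sed 's/np.float64//g'
```

```text
[ 0.56751719 -0.02331877  0.09211338] [-0.5 -0.2 -1.6] [ 0.019 -0.002  0.025] 14.6
97.28681421545032
arc centre [ 0.57385901 -0.07291496]
from 97.3 step 1.5
[(-0.13), (-0.02)] 1.5
[(-0.26), (-0.04)] 3.0
[(-0.39), (-0.07)] 4.5
[(-0.51), (-0.09)] 6.0
[(-0.64), (-0.13)] 7.5
from 104.8 step 1.5
[(-0.13), (-0.04)] 1.5
[(-0.25), (-0.07)] 3.0
[(-0.38), (-0.12)] 4.5
[(-0.5), (-0.16)] 6.0
[(-0.62), (-0.21)] 7.5
from 112.3 step 1.5
[(-0.12), (-0.05)] 1.5
[(-0.24), (-0.11)] 3.0
[(-0.36), (-0.16)] 4.5
[(-0.47), (-0.22)] 6.0
[(-0.59), (-0.29)] 7.5
from 119.8 step 1.5
[(-0.11), (-0.07)] 1.5
[(-0.22), (-0.14)] 3.0
[(-0.33), (-0.21)] 4.5
[(-0.44), (-0.28)] 6.0
[(-0.55), (-0.36)] 7.5
from 127.3 step 1
[(-0.07), (-0.05)] 1.0
[(-0.14), (-0.11)] 2.0
[(-0.2), (-0.16)] 3.0
[(-0.27), (-0.22)] 4.0
[(-0.34), (-0.28)] 5.0
from 132.3 step 1
[(-0.06), (-0.06)] 1.0
[(-0.13), (-0.12)] 2.0
[(-0.19), (-0.18)] 3.0
[(-0.25), (-0.24)] 4.0
[(-0.31), (-0.31)] 5.0
```

View pics/q12.png

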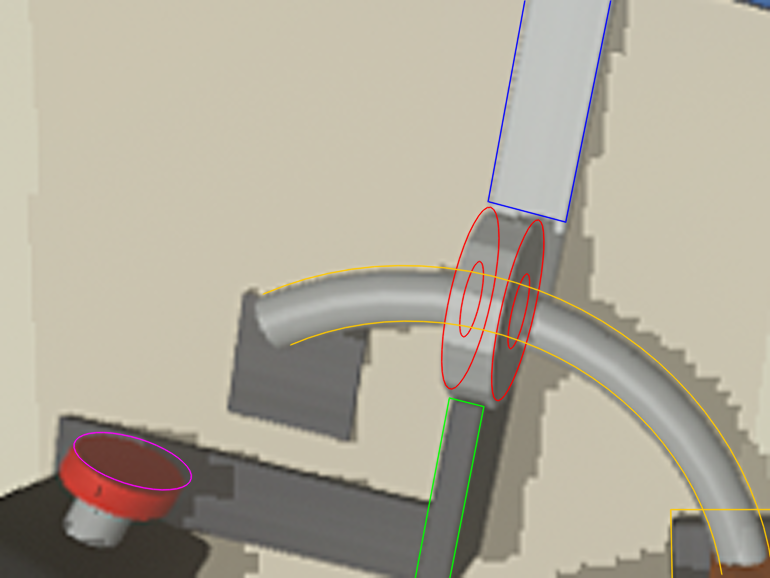

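Call:
step_arm([
  [[-0.13,-0.02,0],1.5,0],
  [[-0.26,-0.04,0],3,0],
  [[-0.39,-0.07,0],4.5,0],
  [[-0.51,-0.09,0],6,0],
  [[-0.64,-0.13,0],7.5,0],
])

```text
t: 15.02
position: [0.5615, -0.0246, 0.0922]
tool_rot: [0.432, 0.56, -0.56, -0.432]
force: [-0.1, 0.1, -1.8]
gripper_width: 0.0111
```

Call:
step_arm([
  [[-0.13,-0.04,0],1.5,0],
  [[-0.25,-0.07,0],3,0],
  [[-0.38,-0.12,0],4.5,0],
  [[-0.5,-0.16,0],6,0],
  [[-0.62,-0.21,0],7.5,0],
])

```text
t: 15.43
position: [0.5553, -0.0267, 0.0922]
tool_rot: [0.394, 0.587, -0.587, -0.394]
force: [0.3, 0.2, -1.9]
gripper_width: 0.011
```

Call:
step_arm([
  [[-0.12,-0.05,0],1.5,0],
  [[-0.24,-0.11,0],3,0],
  [[-0.36,-0.16,0],4.5,0],
  [[-0.47,-0.22,0],6,0],
  [[-0.59,-0.29,0],7.5,0],
])

```text
t: 15.85
position: [0.5495, -0.0296, 0.0922]
tool_rot: [0.355, 0.612, -0.611, -0.355]
force: [-0.2, -0.2, -1.9]
gripper_width: 0.0114
```

```bash
python3 st.py 13
```

```text
[ 0.54913346 -0.02967632  0.0921301 ] [-0.2  0.4 -1.5] [-0.003 -0.004 -0.017] 15.9
119.75350796382222
arc centre [ 0.57394695 -0.07308474]
```

View pics/q13.png

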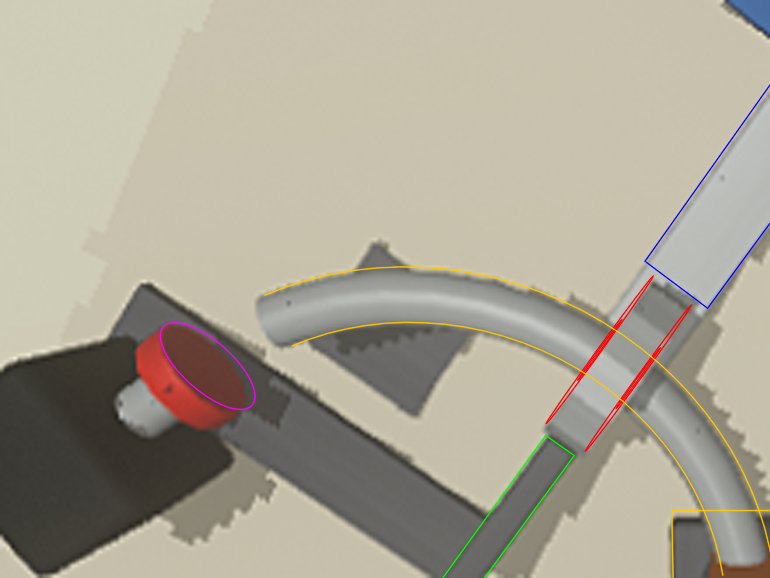

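Call:
step_arm([
  [[-0.11,-0.06,0],1.5,0],
  [[-0.22,-0.12,0],3,0],
  [[-0.33,-0.19,0],4.5,0],
  [[-0.44,-0.26,0],6,0],
  [[-0.55,-0.34,0],7.5,0],
])

```text
t: 16.32
position: [0.544, -0.033, 0.0922]
tool_rot: [0.315, 0.633, -0.633, -0.314]
force: [0.6, 0.2, -2.8]
gripper_width: 0.0109
```

Call:
step_arm([
  [[-0.07,-0.05,0],1,0],
  [[-0.14,-0.11,0],2,0],
  [[-0.2,-0.16,0],3,0],
  [[-0.27,-0.22,0],4,0],
  [[-0.34,-0.28,0],5,0],
])

```text
t: 16.73
position: [0.5404, -0.0358, 0.0921]
tool_rot: [0.286, 0.647, -0.647, -0.286]
force: [-0.8, 0.7, -2.3]
gripper_width: 0.0115
```

```bash
python3 st.py 14;python3 tab.py 132.3 .5 .5 .5 .5| sed 's/np.float64//g'
```

```text
[ 0.54026739 -0.03591749  0.09208999] [ 0.4 -0.6 -2. ] [ 0.04  -0.    -0.045] 16.7833
132.2872464813019
arc centre [ 0.57390979 -0.07290653]
from 132.3 step .5
[(-0.03), (-0.03)] 0.5
[(-0.06), (-0.06)] 1.0
[(-0.1), (-0.09)] 1.5
[(-0.13), (-0.12)] 2.0
[(-0.16), (-0.15)] 2.5
from 134.8 step .5
[(-0.03), (-0.03)] 0.5
[(-0.06), (-0.06)] 1.0
[(-0.09), (-0.09)] 1.5
[(-0.12), (-0.13)] 2.0
[(-0.15), (-0.16)] 2.5
from 137.3 step .5
[(-0.03), (-0.03)] 0.5
[(-0.06), (-0.06)] 1.0
[(-0.09), (-0.1)] 1.5
[(-0.12), (-0.13)] 2.0
[(-0.14), (-0.16)] 2.5
from 139.8 step .5
[(-0.03), (-0.03)] 0.5
[(-0.06), (-0.07)] 1.0
[(-0.08), (-0.1)] 1.5
[(-0.11), (-0.14)] 2.0
[(-0.14), (-0.17)] 2.5
```

View pics/q14.png

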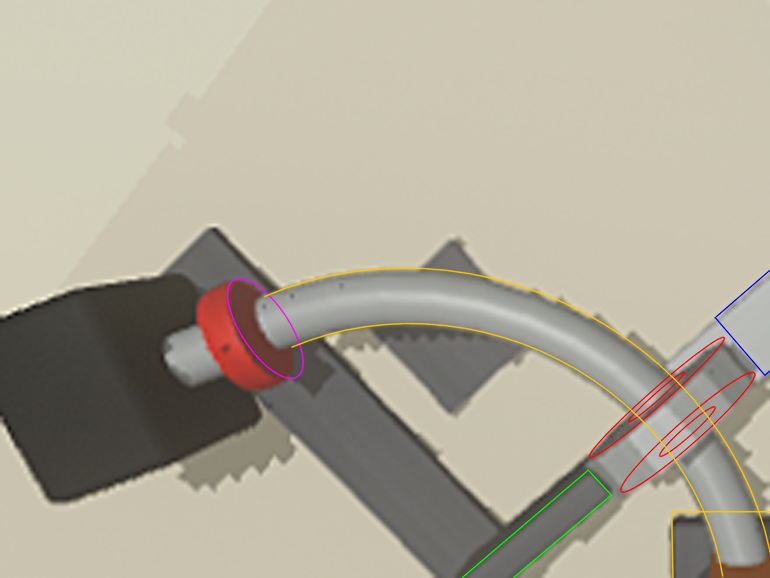

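Call:
step_arm([
  [[-0.03,-0.03,0],0.5,0],
  [[-0.06,-0.06,0],1,0],
  [[-0.1,-0.09,0],1.5,0],
  [[-0.13,-0.12,0],2,0],
  [[-0.16,-0.15,0],2.5,0],
])

```text
t: 17.2
position: [0.5388, -0.0373, 0.0921]
tool_rot: [0.272, 0.653, -0.653, -0.272]
force: [-0.5, 0.6, -2.0]
gripper_width: 0.0115
```

Call:
step_arm([
  [[-0.03,-0.03,0],0.5,0],
  [[-0.06,-0.06,0],1,0],
  [[-0.09,-0.09,0],1.5,0],
  [[-0.12,-0.12,0],2,0],
  [[-0.15,-0.15,0],2.5,0],
])

```text
t: 17.62
position: [0.5363, -0.0383, 0.0919]
tool_rot: [0.257, 0.658, -0.658, -0.259]
force: [-3.0, 2.2, 0.0]
gripper_width: 0.0113
```

```bash
python3 st.py 15
```

```text
[ 0.53638196 -0.03838372  0.09185285] [-3.8  2.5  0.2] [ 0.443  0.687 -0.214] 17.6667
137.24246842396278
arc centre [ 0.57309363 -0.07232858]
```

View pics/q15.png

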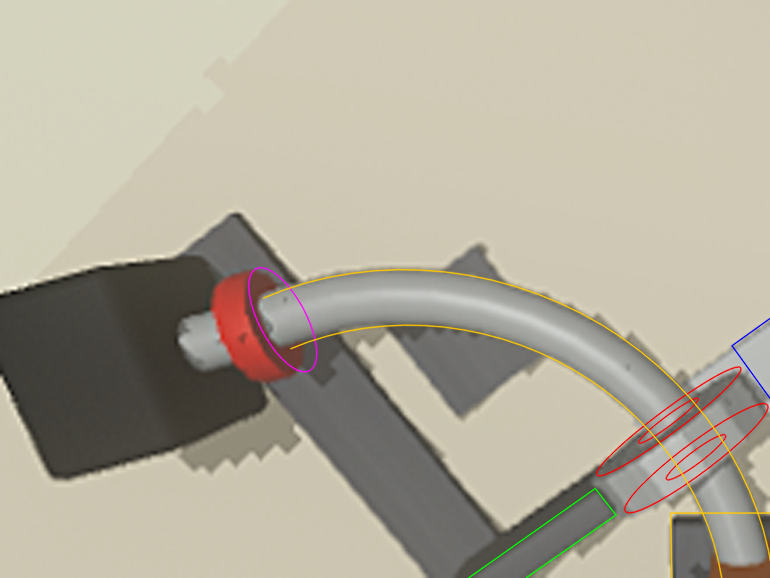

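Call:
step_arm([
  [[-0.02,-0.04,0],0.5,0],
  [[-0.04,-0.08,0],1,0],
  [[-0.06,-0.12,0],1.5,0],
  [[-0.08,-0.16,0],2,0],
  [[-0.1,-0.2,0],2.5,0],
])

```text
t: 18.08
position: [0.5359, -0.0408, 0.0918]
tool_rot: [-0.243, -0.664, 0.664, 0.244]
force: [-4.0, 2.5, -1.1]
gripper_width: 0.0111
```

```bash
python3 st.py 16
```

```text
[ 0.53593455 -0.04084216  0.09187892] [-3.3  1.3 -1.5] [ 0.48   0.746 -0.208] 18.1333
139.74135850577562
arc centre [ 0.5740913  -0.07315411]
```

View pics/q16.png

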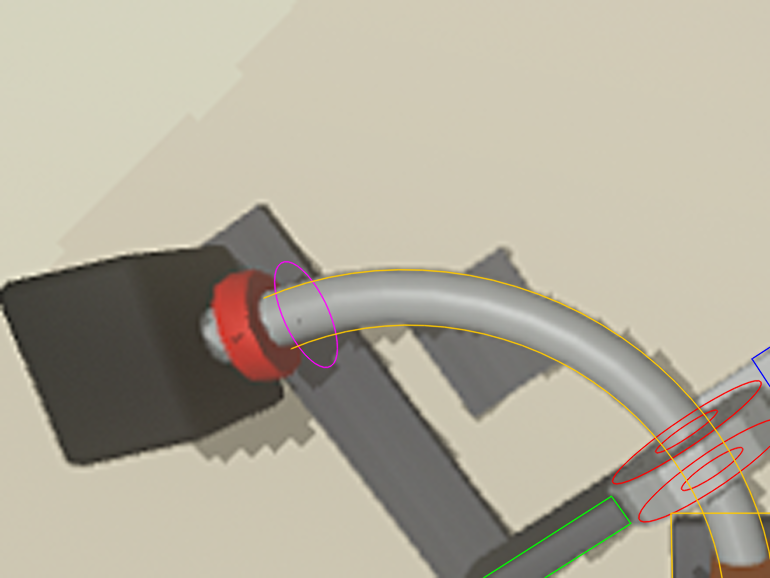

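Call:
step_arm([
  [[-0.03,-0.03,0],0.5,0],
  [[-0.05,-0.07,0],1,0],
  [[-0.08,-0.1,0],1.5,0],
  [[-0.1,-0.14,0],2,0],
  [[-0.1,-0.14,0],2,0],
])

```text
t: 18.55
position: [0.5349, -0.0423, 0.0919]
tool_rot: [-0.232, -0.668, 0.668, 0.232]
force: [-4.2, 1.1, -2.6]
gripper_width: 0.0114
```

```bash
python3 st.py 17
```

```text
[ 0.5349922  -0.04231119  0.09195304] [-3.5  1.4 -1.8] [ 0.235  0.988 -0.299] 18.6
141.673328609048
arc centre [ 0.57421659 -0.0733184 ]
```

View pics/q17.png

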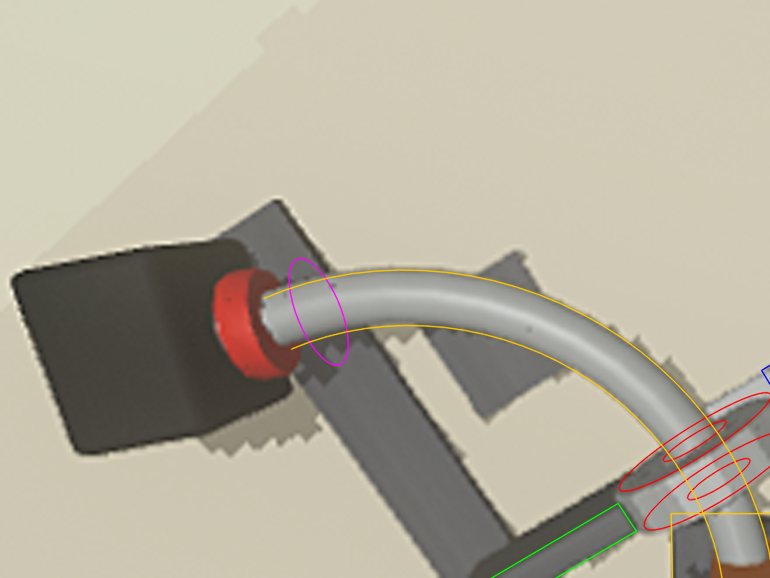

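Call:
step_arm([
  [[-0.01,-0.02,0],0.3,0],
  [[-0.03,-0.04,0],0.6,0],
  [[-0.04,-0.06,0],0.9,0],
  [[-0.04,-0.06,0],0.9,0],
  [[-0.04,-0.06,0],0.9,0],
])

```text
t: 19.02
position: [0.534, -0.0427, 0.0919]
tool_rot: [-0.226, -0.67, 0.67, 0.227]
force: [-6.3, 1.3, -0.7]
gripper_width: 0.0114
```

```bash
python3 st.py 18
```

```text
[ 0.53399259 -0.04265555  0.09184465] [-6.1  1.1 -0.9] [ 0.32   1.229 -0.412] 19.0667
142.57654271078334
arc centre [ 0.57370088 -0.0730406 ]
```

Call:
step_arm([
  [[-0.01,-0.02,0],0.3,0],
  [[-0.02,-0.05,0],0.6,0],
  [[-0.02,-0.05,0],0.6,0],
  [[-0.02,-0.05,0],0.6,0],
  [[-0.02,-0.05,0],0.6,0],
])

```text
t: 19.48
position: [0.5333, -0.0429, 0.0918]
tool_rot: [-0.222, -0.671, 0.671, 0.224]
force: [-6.9, 2.5, 0.1]
gripper_width: 0.0111
```

```bash
python3 st.py 19
```

```text
[ 0.53335024 -0.04292874  0.09178501] [-6.7  2.1 -0.2] [ 0.41   1.397 -0.447] 19.5333
143.17456376146032
arc centre [ 0.57337351 -0.07289769]
```

View pics/q19.png

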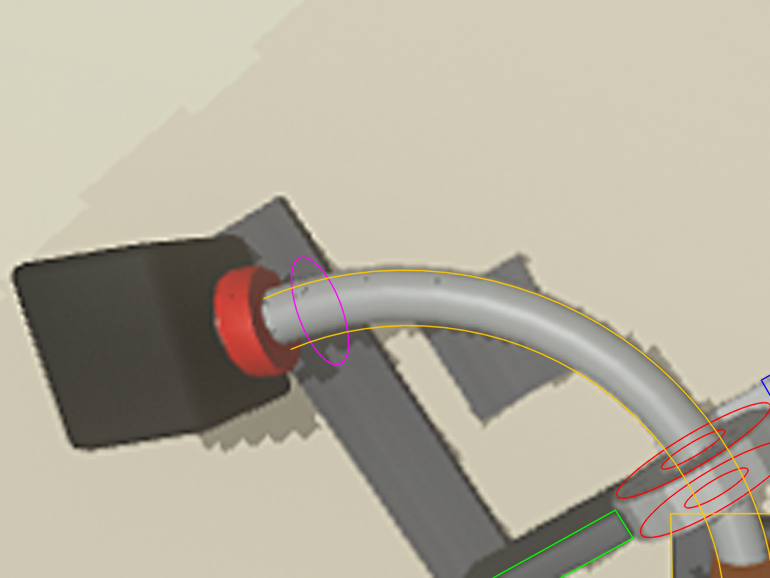

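Call:
step_arm([
  [[0.02,0.03,-0.02],-0.4,0],
  [[0.03,0.04,-0.04],-0.6,0],
  [[0.03,0.04,-0.04],-0.6,0],
  [[0.03,0.04,-0.04],-0.6,0],
  [[0.03,0.04,-0.04],-0.6,0],
])

```text
t: 19.95
position: [0.5341, -0.0427, 0.0917]
tool_rot: [-0.226, -0.67, 0.67, 0.228]
force: [-5.8, 2.9, 0.2]
gripper_width: 0.0114
```

```bash
python3 st.py 20
```

```text
[ 0.53407034 -0.04265587  0.09163897] [-6.   1.9 -0.5] [ 0.3    1.348 -0.424] 20.0
142.57876471520706
arc centre [ 0.57377981 -0.07303938]
```

Call:
step_arm([
  [[-0.02,0.01,0],0,0],
  [[-0.04,0.03,0],-0.3,0],
  [[-0.06,0.04,0],-0.6,0],
  [[-0.06,0.04,0],-0.6,0],
  [[-0.06,0.04,0],-0.6,0],
])

```text
t: 20.42
position: [0.5345, -0.0425, 0.0918]
tool_rot: [0.23, 0.669, -0.669, -0.23]
force: [-4.1, 1.7, -0.1]
gripper_width: 0.0113
```

```bash
python3 st.py 21
```

```text
[ 0.5345072  -0.04248341  0.09179428] [-4.6  1.8 -0.4] [ 0.279  0.994 -0.322] 20.4667
141.99453753213027
arc centre [ 0.5739048  -0.07327024]
```

View pics/q21.png

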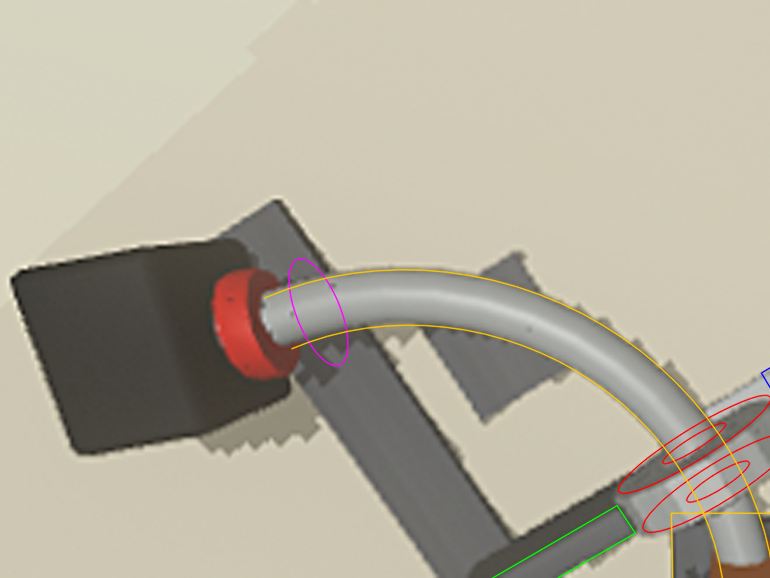

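Call:
step_arm([
  [[0,0,0],0,0.2],
  [[0,0,0],0,0.25],
  [[0,0,0],0,0.3],
  [[0,0,0],0,0.4],
  [[0,0,0],0,0.5],
])

```text
t: 20.88
position: [0.5356, -0.0428, 0.0923]
tool_rot: [0.231, 0.669, -0.669, -0.229]
force: [0.7, 0.7, -0.9]
gripper_width: 0.0422
```

Call:
step_arm([
  [[0,0,0],0,0.5],
  [[0,0,0],0,0.5],
  [[0,0,0],0,0.5],
  [[0,0,0.3],0,0.5],
  [[0,0,0.8],0,0.5],
])

```text
t: 21.3
position: [0.5338, -0.0424, 0.0994]
tool_rot: [-0.23, -0.668, 0.669, 0.231]
force: [0.1, -0.1, -0.0]
gripper_width: 0.0426
```

```bash
python3 st.py 22
```

```text
[ 0.53493948 -0.04256474  0.1008427 ] [ 0.  -0.1  0.7] [ 0.01  -0.001  0.007] 21.35
141.98595630118686
arc centre [ 0.57433247 -0.07335747]
```

View pics/w22.png

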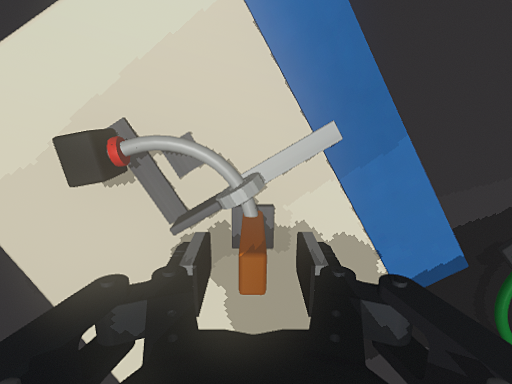

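Released and standing. I'll raise the gripper clear of the pin.

Call:
step_arm([
  [[0,0,1],0,0.5],
  [[0,0,2.5],0,0.5],
  [[0,0,4.5],0,0.5],
  [[0,0,6.5],0,0.5],
  [[0,0,8.5],0,0.5],
])

```text
t: 21.77
position: [0.5344, -0.0425, 0.1864]
tool_rot: [0.23, 0.669, -0.669, -0.23]
force: [0.6, 0.2, -0.9]
gripper_width: 0.0426
```

Call:
step_arm([
  [[0,0,2],0,0.5],
  [[0,0,3],0,0.5],
  [[0,0,3],0,0.5],
  [[0,0,3],0,0.5],
  [[0,0,3],0,0.5],
])

```text
t: 22.18
position: [0.5336, -0.0423, 0.2136]
tool_rot: [-0.23, -0.668, 0.669, 0.231]
force: [-0.3, -0.5, -0.9]
gripper_width: 0.0428
```

```bash
python3 - <<'E'
from ov import *
f=shot('wrist','w23'); shot('side','s23');s=bot.state(); print(s['position'],s['force'],s['t'])
overlay('w23',(.5244,-.0665),-.1258,(.5346,-.0425,.05,np.radians(142)),'q23',(80,60,330,250),3)
crop('s23',205,130,315,212,7,'s23c')
E
```

```text
[ 0.53333852 -0.04227862  0.21310868] [ 0.14532931  0.33470889 -0.55503788] 22.2833
```

View pics/q23.png

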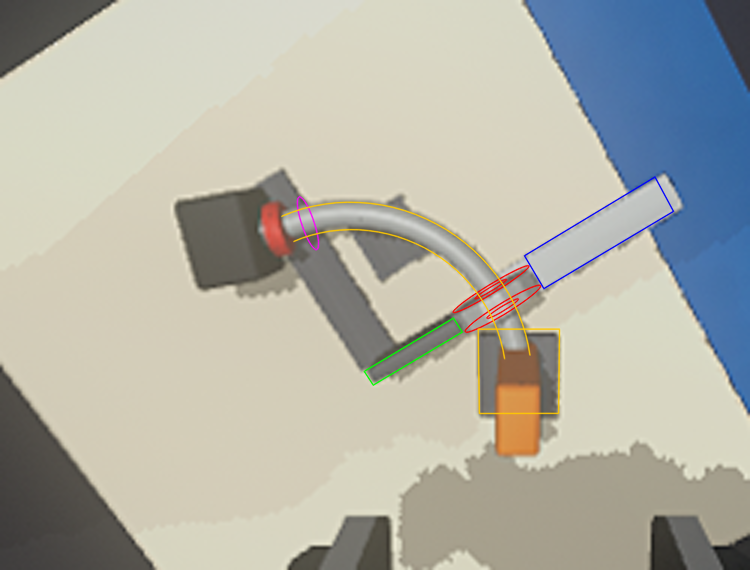

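View pics/s23c.png

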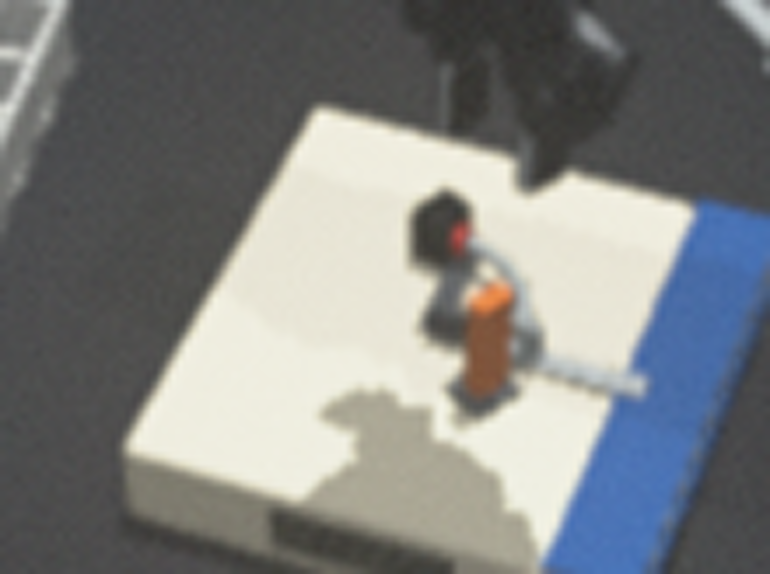

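```bash
python3 - <<'E'
from h import *
crop('w23',130,110,200,165,11,'w23c'); crop('w13',60,120,160,200,7,'w13c')
E
```

```text
(no output)
```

View pics/w23c.png

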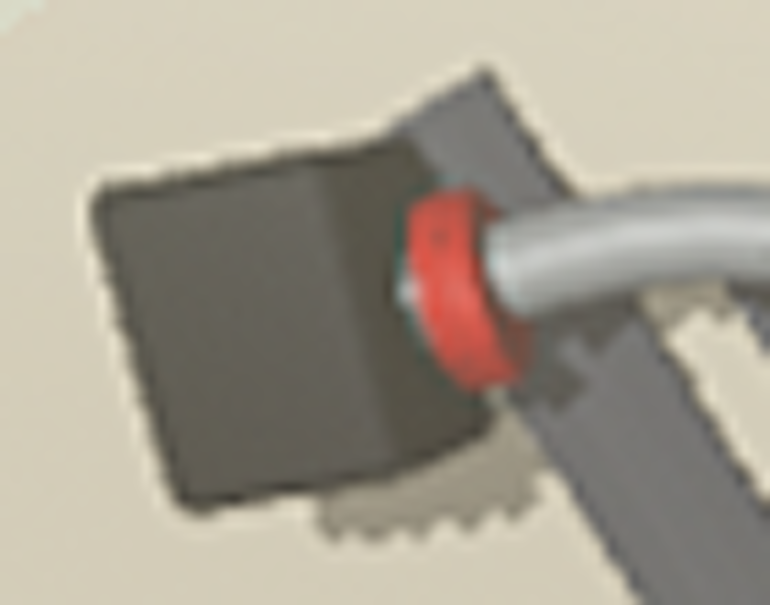

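View pics/w13c.png

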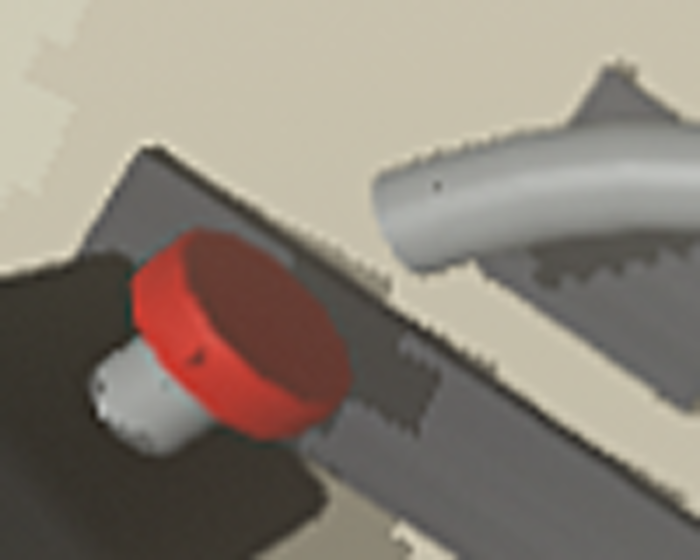

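```bash
python3 -c "
from cell import bot
print(bot.job_done())"
```

```text
the job is handed in; nothing more can be done
None
```

The cover is locked, as far as my last pictures show, and the job was handed in at about 22 s of the 64 s allowed. `job_done()` gives no verdict, and I have no direct reading of the plunger.

- **What I did:** I gripped the orange pin and found the ring in the wrist-camera pictures at about x 0.524, y -0.067 m. I touched the foot lightly on the module's top to set the height. I then turned the wire along its arc through the ring without feeling any resistance.
- **Push home:** The plunger gave at about 4 N. The push then rose to about 7 N with the head no longer moving, which I took as its stop. I eased off, opened the fingers and lifted clear.
- **Last checks:**
  - The wire runs through the ring with its end against the red head.
  - About 1 mm of the plunger stem is still showing, out of about 7 mm at the start, so it is roughly 6 mm in.
  - The pin stands upright on its foot on the +y side of the ring.
  - The gripper is well above it with no load on the wrist.
- **What disagreed or was not checked:**
  - The side and scene pictures were 1–2 pixels off the wrist-camera estimate, so I relied on touch for the height.
  - I assumed the module's centre as the reference. The ring then came out about 22 mm off in x and 7 mm in y, more than the stated slots allow, so that centre is probably not `deck_mark`. I therefore could not check the final position limits against `deck_mark` directly.
  - I felt no contact with any other object, but I did not re-measure the bystanders at the end.

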